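# Clear and cap the stripped engine cylinders

### The job

The three bare engine cylinders on the bench are going into storage. Clear whatever lies across their mouths into the blue tray, lying down inside it, then close each cylinder with the one black cover whose lip fits its bore and whose plate rests on its rim, fully down and level. Put the covers that fit none of them away in the cardboard box, and do not disturb the pistons.

Things in the scene. Friction and masses are not known exactly. Their poses are not given: they have to be found in the camera images.
- barrel_small: the small bare-metal finned engine cylinder, fixed upright on the bench: 80 mm high, round open bore 52 mm across, top rim 70 mm across outside (wall 9 mm; fins reach 90 mm across, up to 60 mm high). Origin: centre of its underside, z up; the rim is 80 mm above it.
- barrel_medium: the medium bare-metal finned engine cylinder, fixed upright on the bench: 80 mm high, round open bore 64 mm across, top rim 82 mm across outside (wall 9 mm; fins reach 102 mm across, up to 60 mm high). Origin: centre of its underside, z up; the rim is 80 mm above it.
- barrel_large: the large bare-metal finned engine cylinder, fixed upright on the bench: 80 mm high, round open bore 76 mm across, top rim 94 mm across outside (wall 9 mm; fins reach 114 mm across, up to 60 mm high). Origin: centre of its underside, z up; the rim is 80 mm above it.
- cover_50: black plastic blanking cover, plate 50 mm across and 6 mm thick, lip 32 mm across and 8 mm deep below, round knob 26 mm across and 36 mm high on top (50 mm in all), 40 to 180 g; stands on its lip on the bench. Origin: centre of the lip's underside; z along the knob. When it fits and is seated, its plate lies on the rim and its origin is 72 mm above the barrel's.
- cover_62: black plastic blanking cover, plate 62 mm across and 6 mm thick, lip 44 mm across and 8 mm deep below, round knob 26 mm across and 36 mm high on top (50 mm in all), 40 to 180 g; stands on its lip on the bench. Origin: centre of the lip's underside; z along the knob. When it fits and is seated, its plate lies on the rim and its origin is 72 mm above the barrel's.
- cover_74: black plastic blanking cover, plate 74 mm across and 6 mm thick, lip 56 mm across and 8 mm deep below, round knob 26 mm across and 36 mm high on top (50 mm in all), 40 to 180 g; stands on its lip on the bench. Origin: centre of the lip's underside; z along the knob. When it fits and is seated, its plate lies on the rim and its origin is 72 mm above the barrel's.
- cover_86: black plastic blanking cover, plate 86 mm across and 6 mm thick, lip 68 mm across and 8 mm deep below, round knob 26 mm across and 36 mm high on top (50 mm in all), 40 to 180 g; stands on its lip on the bench. Origin: centre of the lip's underside; z along the knob. When it fits and is seated, its plate lies on the rim and its origin is 72 mm above the barrel's.
- cover_98: black plastic blanking cover, plate 98 mm across and 6 mm thick, lip 80 mm across and 8 mm deep below, round knob 26 mm across and 36 mm high on top (50 mm in all), 40 to 180 g; stands on its lip on the bench. Origin: centre of the lip's underside; z along the knob. When it fits and is seated, its plate lies on the rim and its origin is 72 mm above the barrel's.
- conrod: steel connecting rod 160 mm long and 18 mm thick, beam 20 mm wide, round big end 56 mm across (centre at x = -56 mm), round small end 28 mm across (x = +62 mm), 0.2 to 0.4 kg. Origin: centre of its underside, at the place to grip; x along its length, z through its thickness. May be absent. When present it lies flat across the mouth of a barrel, underside 80 mm above the bench.
- ratchet: ratchet handle 188 mm long and 18 mm thick, black grip 22 mm wide from x = -90 to +30 mm, round steel head 36 mm across at x = +80 mm, 0.2 to 0.4 kg. Origin: centre of its underside, at the place to grip; x along its length, z through its thickness. May be absent. When present it lies flat across the mouth of a barrel, underside 80 mm above the bench.
- spanner: steel spanner 183 mm long and 16 mm thick, shank 16 mm wide, ring end 32 mm across at x = -74 mm, open jaw 34 mm wide at x = +93 mm, 0.17 to 0.33 kg. Origin: centre of its underside, at the place to grip; x along its length, z through its thickness. May be absent. When present it lies flat across the mouth of a barrel, underside 80 mm above the bench.
- tray: empty open blue plastic tray fixed on the bench, outside 210 mm along its x and 260 mm along its y, walls 40 mm high and 5 mm thick, floor 5 mm thick. Origin: centre of its underside, z up.
- carton: empty open low cardboard box fixed on the bench, outside 200 mm along its x and 130 mm along its y, walls 45 mm high and 4 mm thick, floor 4 mm thick. Origin: centre of its underside, z up.
- piston_a: bright piston 48 mm across, 42 mm high, standing loose on the bench; not part of the job. Origin: centre of its underside.
- piston_b: bright piston 56 mm across, 46 mm high, standing loose on the bench; not part of the job. Origin: centre of its underside.
There are look-alikes about, which are no part of the job. Leave any red look-alike of the cover_50 alone. What is shaped like the cover_62 but red is not meant.

How it is judged:
By the outcome, as a careful person would: the job done as asked, in the order asked, and still so for the second after the job is handed in, with the robot touching nothing.
Of conrod, ratchet, spanner only 2 to 3 are there at a start; the rules pass over those that are not, and their reading is None.
At some moment in a run one of cover_50, cover_62, cover_74, cover_86, cover_98 may be knocked a few centimetres aside while the robot is not near it.
Once in a run the grip may slacken for a moment while it holds something.
It also fails if it takes over 192 s, if anything falls off the work surface, if the arm or the gripper's body presses on something with over 40 N, if the wrist force passes 120 N, or if a joint passes its speed limit or range.

### The arm

A 6-joint arm with a two-finger parallel gripper is mounted at the origin on the work surface. World frame = base frame: x ahead of the robot, y to its left, z up, the work surface at z = 0. Lengths are in mm, angles in rad, forces in N, time in s.
With the tool pointing down it reaches from about 225 to 725 mm from the base axis. Payload 3.1 kg.
Tool frame: the origin (TCP) lies at the very end of the fingers, on their centre line; the grasp point (between the pads) lies 19 mm behind it; z points along the fingers, y is the line along which they close (so a half turn about z gives the same grasp; the last joint's range is limited). The gripper opens to 85 mm and grips with 20 to 120 N. Pads are 22 mm wide; open, the fingers measure 114 mm over their backs; the gripper's body (76 mm by 85 mm) begins 54 mm behind the grasp point. The pads swing forward as they close: fully open they stand 13 mm farther back than shut.
Start: joints at [-1.391, 0.048, 0.099, 1.622, 0, 1.443], TCP at [159.04, -500.323, 231.312] pointing down, gripper open.
Joint ranges: [-2.91, 2.91], [-0.99, 1.94], [-1.21, 1.42], [-2.12, 2.29], [-1.49, 1.47], [-3.14, 3.14]. Speed limits (rad/s): [2.79, 2.79, 3.14, 3.14, 3.14, 3.14].

### API

Orientations are given as a unit quaternion [w, x, y, z].
In Python, from station import telemetry, optics, job gives the robot as it stands.
- The arm moves only by the tool move_arm, never from a script. Its argument "steps" is a list of rows, each a list of 3 entries, a list of its own where there are three numbers: the opening, from -1 (shut) to 1 (fully open), then the shift along the tool's x, y, z in cm, then the turn, a rotation vector about the tool's x, y, z in rad. In form: [[jaw, [tx, ty, tz], [wx, wy, wz]], ...]. A call has 1 to 8 rows; each row is the pose to reach, as a shift and turn from the pose commanded when the call began, along the tool's axes at that moment; what a row does not reach only later rows make up. A row lasts 1/10 s, in which the tool goes at most 50 mm and 8.59 degrees, less where a joint would pass 70% of its speed; a pose out of reach is approached as far as the arm can. A call with a gripper value outside its range is refused whole. The fingers move at their own pace and stop on an object; the grip force is fixed at half the most. Time passes only in rows, so rows that repeat a pose let the fingers close. It gives the time, the measured TCP pose, the force, the opening and the grip force at its end, in the units of the state.
- telemetry.read_state(): the state, without advancing time (a new reading comes with each control period).
- optics.read_camera(name): name is "side" or "top" or "wrist"; returns the picture (400x640x3 uint8, red, green, blue); there is no depth.
- optics.get_calibration(name): a dict with "fx", "fy", "cx", "cy" (pixels), "camera_from_world" (4x4, takes a point from world to camera coordinates). Camera axes: x right, y up, looking along -z (the intrinsics and any distortion apply to the point x, -y, -z); pixel columns grow to the right and rows downward; lengths in mm; the calibration is good to about 2 mm. A picture is of the moment at which its call begins: read the wrist's pose just before it. get_calibration takes no time and is no camera call; for the wrist camera it gives the pose at the moment of the call.
- job.close_job(): hands the job in; it is judged then, once.
The state is a dict: "time": time; "qpos": joint angles; "joint_velocities": joint speeds; "joint_efforts": joint torques, N m; "ee_pos": TCP position; "tool_rot": TCP orientation; "contact_force": force on the tool from outside, world axes, zero at the start; "wrist_torque": the same for the moment, N m; "finger_gap": opening from 0.0 (shut) to 1.0 (fully open); "finger_force": force on a finger pad.
Only numpy, scipy, OpenCV 4.12 (cv2) and the standard library are available. Lean on these libraries where they do the work, as an engineer would, in place of code of your own. Each camera call takes 0.05 s, during which the arm holds its last target. There are 200 camera calls.

## Working session

There is one attempt and no reset: what is moved stays moved. The work goes in short steps, Python scripts to look and compute and a tool call to move; the robot and the scene stay as the last step left them, time stands still between calls to the robot, and variables do not carry over. Pictures are saved under pics/ and viewed, at most 14 in all, crops included, and the job is handed in when it is done.

Besides the shell and the picture viewer there is one more tool, called after ">>>" in YAML: its name, and indented under it one key for each argument. move_arm: Moves the arm, as the interface text tells. Its arguments: {"type":"object","properties":{"steps":{"type":"array"}},"required":["steps"]}

```bash
mkdir -p pics; ls
cat > h.py <<'E'
import numpy as np, cv2
from station import telemetry, optics, job
def snap(n,f):
    im=optics.read_camera(n); cv2.imwrite('pics/'+f,im[:,:,::-1]); return im
def proj(n,P,cal=None):
    c=cal or optics.get_calibration(n); P=np.atleast_2d(P).astype(float)
    T=np.array(c['camera_from_world']); q=P@T[:3,:3].T+T[:3,3]
    return np.c_[c['cx']+c['fx']*q[:,0]/-q[:,2], c['cy']+c['fy']*-q[:,1]/-q[:,2]]
def ray(n,uv,z,cal=None):
    c=cal or optics.get_calibration(n); T=np.array(c['camera_from_world']); uv=np.atleast_2d(uv).astype(float)
    d=np.c_[(uv[:,0]-c['cx'])/c['fx'],-(uv[:,1]-c['cy'])/c['fy'],-np.ones(len(uv))]@T[:3,:3]
    o=-T[:3,:3].T@T[:3,3]; return o+d*((z-o[2])/d[:,2])[:,None]
E
python3 - <<'E'
from h import *
for n in('top','side'):
    snap(n,n+'0.png'); c=optics.get_calibration(n); T=np.array(c['camera_from_world']); print(n,{k:v for k,v in c.items() if k!='camera_from_world'},(-T[:3,:3].T@T[:3,3]).round())
    print(T.round(3))
print(telemetry.read_state())
E
```

```text
pics
top {'fx': 515.7043058622528, 'fy': 515.7043058622528, 'cx': 329.2048153164761, 'cy': 195.67322580624835} [ 286.  -36. 1278.]
[[ 2.700000e-02 -1.000000e+00  1.100000e-02 -5.831200e+01]
 [ 9.850000e-01  2.900000e-02  1.730000e-01 -5.017010e+02]
 [-1.730000e-01  6.000000e-03  9.850000e-01 -1.208849e+03]
 [ 0.000000e+00  0.000000e+00  0.000000e+00  1.000000e+00]]
side {'fx': 380.17211194180595, 'fy': 380.17211194180595, 'cx': 324.2244648094516, 'cy': 198.35334039010135} [ 64. 717. 644.]
[[-8.69000e-01 -4.94000e-01  2.20000e-02  3.95639e+02]
 [ 2.93000e-01 -4.77000e-01  8.29000e-01 -2.10363e+02]
 [-3.99000e-01  7.27000e-01  5.59000e-01 -8.56193e+02]
 [ 0.00000e+00  0.00000e+00  0.00000e+00  1.00000e+00]]
{'time': 0.1, 'qpos': array([-1.39080435e+00,  4.87117082e-02,  9.77243201e-02,  1.62196123e+00,
       -1.36335303e-05,  1.44301138e+00]), 'joint_velocities': array([ 0.00113386, -0.00127794,  0.00349878,  0.00025942, -0.00051437,
       -0.00106381]), 'joint_efforts': array([ 2.63756796e-03, -3.39852583e+01,  3.20935071e+01,  1.57475879e-02,
       -7.87658996e-05,  1.05017155e-07]), 'ee_pos': array([ 158.9367686 , -499.79122457,  230.20082941]), 'tool_rot': array([-1.07560126e-03,  9.88181946e-01,  1.53281711e-01, -3.49024352e-05]), 'contact_force': array([ 0.52468119, -0.46735914, -0.59648129]), 'wrist_torque': array([ 0.04886914, -0.01482687, -0.0160696 ]), 'finger_force': 0.0, 'finger_gap': 1.0007867778448698}
```

View pics/top0.png

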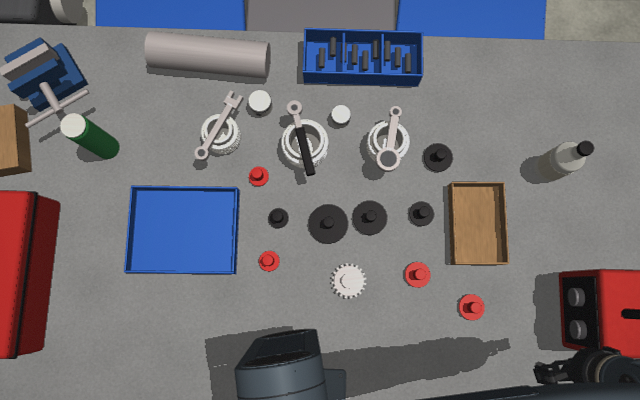

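View pics/side0.png

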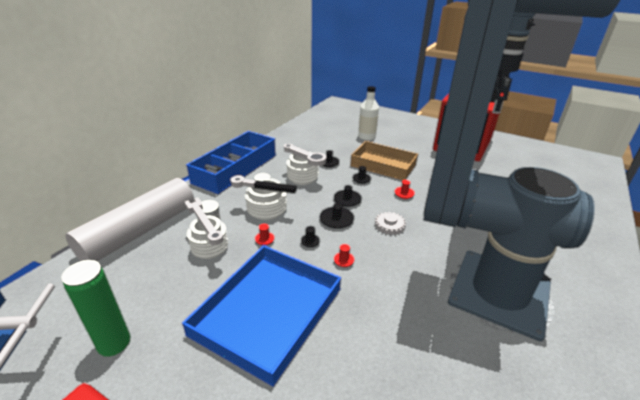

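The top view shows the spanner across the barrel at (220,133), the ratchet across (303,145) and the conrod across (388,145). The black covers are at (278,218), (328,223), (370,217), (421,213) and (437,157). The red look-alikes at (259,176), (269,261), (417,274) and (471,307) stay where they are. The side view agrees. Next I'll measure sizes and positions, using one enlarged crop.

```bash
cat >> h.py <<'E'
def covers(im,n='top',verbose=True,cal=None):
    m=((im.max(2)<62)).astype('uint8'); k,l,s,c=cv2.connectedComponentsWithStats(m); out=[]
    for i in range(1,k):
        if 120<s[i,4]<2500:
            ct=max(cv2.findContours((l==i).astype('uint8'),0,1)[0],key=cv2.contourArea)[:,0]
            (x,y),r=cv2.minEnclosingCircle(ray(n,ct,14,cal)[:,:2].astype('float32'))
            out.append((c[i].round(),round(x),round(y),round(2*r),s[i,4]))
    return out
E
python3 - <<'E'
from h import *
im=cv2.imread('pics/top0.png')[:,:,::-1]
for o in covers(im): print(o)
# rectified rim-plane view 1.6px/mm
c=proj('top',[[0,0,0]])
def rect(z,x0,x1,y0,y1,s,f):
    P=np.array([[x1,y1,z],[x1,y0,z],[x0,y0,z],[x0,y1,z]],float)
    W,H=int((y1-y0)*s),int((x1-x0)*s)
    M=cv2.getPerspectiveTransform(proj('top',P).astype('float32'),np.array([[0,0],[W,0],[W,H],[0,H]],'float32'))
    r=cv2.warpPerspective(im,M,(W,H),flags=cv2.INTER_CUBIC); cv2.imwrite('pics/'+f,r[:,:,::-1]); print(f,W,H)
print(ray('top',[[220,133],[303,145],[388,145]],80).round())
print('tray',ray('top',[[131,186],[239,187],[237,272],[125,272]],40).round(),'carton',ray('top',[[449,184],[504,182],[508,264],[454,264]],45).round())
print('pist',ray('top',[[260,101],[341,115]],44).round())
rect(80,330,530,-200,260,1.7,'rim.png')
E
```

```text
(array([38., 16.]), 952, 733, 201, np.int32(688))
(array([324.,  35.]), 937, -21, 100, np.int32(246))
(array([366.,  40.]), 915, -122, 111, np.int32(313))
(array([402.,  38.]), 933, -223, 97, np.int32(268))
(array([42., 81.]), 799, 716, 146, np.int32(737))
(array([71., 88.]), 792, 643, 115, np.int32(235))
(array([343.,  78.]), 812, -78, 215, np.int32(252))
(array([305., 151.]), 621, 24, 128, np.int32(420))
(array([ 96., 146.]), 621, 551, 122, np.int32(487))
(array([585., 148.]), 650, -690, 45, np.int32(199))
(array([437., 157.]), 615, -315, 73, np.int32(622))
(array([ 13., 171.]), 547, 740, 75, np.int32(167))
(array([451., 225.]), 447, -347, 199, np.int32(237))
(array([497., 215.]), 454, -419, 226, np.int32(420))
(array([ 26., 277.]), 299, 691, 396, np.int32(792))
(array([369., 218.]), 456, -145, 84, np.int32(882))
(array([421., 213.]), 470, -273, 61, np.int32(425))
(array([328., 224.]), 438, -42, 96, np.int32(1177))
(array([278., 218.]), 449, 81, 48, np.int32(297))
(array([631., 314.]), 242, -778, 44, np.int32(159))
[[ 642.  223.   80.]
 [ 618.   22.   80.]
 [ 624. -182.   80.]]
tray [[514. 439.  40.]
 [519. 176.  40.]
 [314. 169.  40.]
 [307. 434.  40.]] carton [[ 540. -336.   45.]
 [ 549. -471.   45.]
 [ 350. -474.   45.]
 [ 347. -345.   45.]]
pist [[739. 136.  44.]
 [709. -68.  44.]]
rim.png 782 340
```

View pics/rim.png

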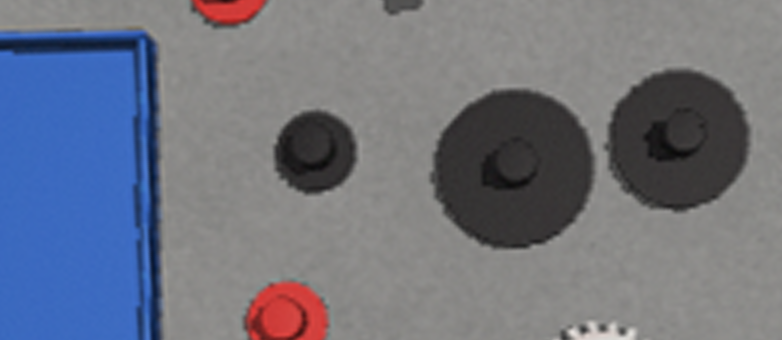

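The rectified crop only covers the cover area, but the fitted diameters identify the covers:

| Cover | Position (mm) |
|---|---|
| 50 | (449,81) |
| 98 | (438,-42) |
| 86 | (456,-145) |
| 62 | (470,-273) |
| 74 | (615,-315) |

Next I'll rectify the barrel area.

```bash
cat >> h.py <<'E'
def rect(im,z,x0,x1,y0,y1,s,f,n='top'):
    P=np.array([[x1,y1,z],[x1,y0,z],[x0,y0,z],[x0,y1,z]],float)
    W,H=int((y1-y0)*s),int((x1-x0)*s)
    M=cv2.getPerspectiveTransform(proj(n,P).astype('float32'),np.array([[0,0],[W,0],[W,H],[0,H]],'float32'))
    r=np.ascontiguousarray(cv2.warpPerspective(im,M,(W,H),flags=cv2.INTER_CUBIC))
    if f: cv2.imwrite('pics/'+f,r[:,:,::-1])
    return r
E
python3 - <<'E'
from h import *
im=cv2.imread('pics/top0.png')[:,:,::-1]
s=2.0
rs=[]
for y in (223,20,-185):
    r=rect(im,80,530,730,y-65,y+65,s,None); cv2.putText(r,f'y {y-65}..{y+65} x530-730',(2,12),0,.4,(255,0,0)); rs.append(r)
cv2.imwrite('pics/rim2.png',np.hstack(rs)[:,:,::-1])
E
```

```text
(no output)
```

View pics/rim2.png

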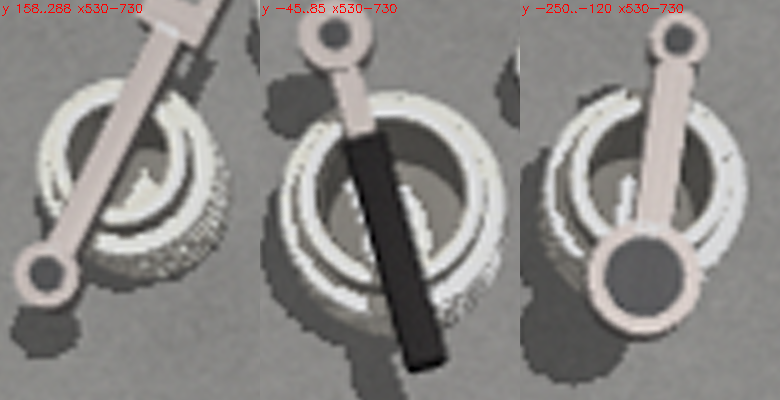

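```bash
cat >> h.py <<'E'
from scipy.spatial.transform import Rotation as R
def plan(*tgts):
    """each target (x,y,z,yaw|None); yaw mod pi picked for small |q6|; prints shift/turn from pose now"""
    s=telemetry.read_state(); q=s['tool_rot']; R0=R.from_quat([q[1],q[2],q[3],q[0]]); p=s['ee_pos']
    x=R0.apply([1,0,0]); y0=np.arctan2(x[1],x[0]); q1,q6=s['qpos'][0],s['qpos'][5]
    print('t',round(s['time'],1),'now',p.round(1),'yaw',round(y0,3),'q1,q6',round(q1,2),round(q6,2),'gap',round(s['finger_gap'],2),'ff',round(s['finger_force'],1),'F',s['contact_force'].round(1))
    for t in tgts:
        yaw=y0 if t[3] is None else t[3]; n1=np.arctan2(t[1],t[0])
        n6=(n1+np.pi-yaw+np.pi/2)%np.pi-np.pi/2
        if t[3] is None: n6=q6+n1-q1
        dy=(n1-q1)-(n6-q6) if t[3] is not None else 0
        Rt=R.from_euler('z',y0+dy)*R.from_euler('x',np.pi)
        rv=(R0.inv()*Rt).as_rotvec()
        print(t,'shift',(R0.inv().apply(np.array(t[:3])-p)/10).round(2),'turn',rv.round(3),'q6',round(n6,2),'dyaw',round(dy,2))
E
python3 - <<'E'
from h import *
def tp(i,px,z):
    y0=(288,85,-120)[i]; w=np.array([[730-px[1]/2,y0-px[0]/2,80]]); return ray('top',proj('top',w),z)[0,:2]
def rep(n,a,xa,b,xb):
    d=b-a; u=d/np.linalg.norm(d); print(n,'len',np.linalg.norm(d).round(1),xb-xa,'ang',np.arctan2(u[1],u[0]).round(3),'org',(a-u*xa+u*0).round(1),((a+b)/2-u*(xa+xb)/2).round(1))
# a: at xa
a=tp(0,(46,273),96);b=tp(0,(167,45),96);u=b-a;L=np.linalg.norm(u);u/=L;print('spanner',np.arctan2(u[1],u[0]).round(3),(a+74*u).round(1))
rep('ratchet',tp(1,(76,33),98),80,tp(1,(164,365),98),-90)
rep('conrod',tp(2,(123,275),98),-56,tp(2,(158,40),98),62)
for i,p in enumerate([(113,152),(134,190),(132,172)]): print('rim guess',tp(i,p,80))
plan((624,-182,180,1.4))
E
```

```text
spanner -0.488 [654.8 226.3]
ratchet len 169.2 -170 ang -2.882 org [784.4  66.2] [620.5  22.8]
conrod len 117.0 118 ang -0.148 org [ 643.3 -187.6] [ 642.8 -187.5]
rim guess [654.  231.5]
rim guess [635.  18.]
rim guess [ 644. -186.]
t 0.1 now [ 158.9 -499.8  230.2] yaw 0.308 q1,q6 -1.39 1.44 gap 1.0 ff 0.0 F [ 0.5 -0.5 -0.6]
(624, -182, 180, 1.4) shift [ 53.95 -16.19   5.07] turn [-2.000e-03 -1.000e-03 -1.092e+00] q6 1.46 dyaw 1.09
```

Run:
```python
from h import *
plan((643,-187.5,180,-0.148))
```

```text
t 0.1 now [ 158.9 -499.8  230.2] yaw 0.308 q1,q6 -1.39 1.44 gap 1.0 ff 0.0 F [ 0.5 -0.5 -0.6]
(643, -187.5, 180, -0.148) shift [ 55.59 -15.09   5.07] turn [-0.    -0.003 -2.686] q6 -0.14 dyaw 2.69
```

>>> move_arm:
  steps:
    - [1,[33,-9,0],[0,0,-1.15]]
    - [1,[33,-9,0],[0,0,-1.15]]
    - [1,[33,-9,0],[0,0,-1.15]]
    - [1,[33,-9,0],[0,0,-1.15]]
    - [1,[33,-9,0],[0,0,-1.15]]
    - [1,[33,-9,0],[0,0,-1.15]]
    - [1,[33,-9,0],[0,0,-1.15]]
    - [1,[33,-9,0],[0,0,-1.15]]

```text
time: 0.9
ee_pos: [449.8, -310.8, 230.2]
tool_rot: [-0.001, 0.742, 0.67, 0.001]
contact_force: [-0.5, -1.0, 0.5]
finger_gap: 0.996
finger_force: 0.0
```

Run:
```python
from h import *
plan((643,-187.5,180,-0.148))
```

```text
t 0.9 now [ 449.8 -310.8  230.2] yaw 1.47 q1,q6 -0.73 0.94 gap 1.0 ff 0.0 F [-0.5 -1.   0.5]
(643, -187.5, 180, -0.148) shift [14.21 17.97  5.06] turn [ 0.002 -0.002 -1.524] q6 -0.14 dyaw 1.52
```

>>> move_arm:
  steps:
    - [1,[14.2,18,5],[0,0,-1.15]]
    - [1,[14.2,18,5],[0,0,-1.15]]
    - [1,[14.2,18,5],[0,0,-1.15]]
    - [1,[14.2,18,5],[0,0,-1.15]]
    - [1,[14.2,18,5],[0,0,-1.15]]
    - [1,[14.2,18,5],[0,0,-1.15]]
    - [1,[14.2,18,5],[0,0,-1.15]]
    - [1,[14.2,18,5],[0,0,-1.15]]

```text
time: 1.7
ee_pos: [641.1, -193.1, 179.8]
tool_rot: [-0.001, 0.261, 0.965, 0.0]
contact_force: [0.9, 0.4, 0.1]
finger_gap: 1.0
finger_force: 0.0
```

>>> move_arm:
  steps:
    - [1,[0,0,0],[0,0,-0.374]]
    - [1,[0,0,0],[0,0,-0.374]]
    - [1,[0,0,0],[0,0,-0.374]]
    - [0.3,[0,0,0],[0,0,-0.374]]

```text
time: 2.1
ee_pos: [640.8, -193.6, 180.4]
tool_rot: [-0.001, 0.08, 0.997, 0.0]
contact_force: [-1.0, -0.1, -0.0]
finger_gap: 0.856
finger_force: 0.0
```

Run:
```python
from h import *
plan((643,-187.5,84,-0.148)); snap('wrist','w1.png')
P=np.array([[643,-187.5,98]]); print(proj('wrist',P).round())
```

```text
t 2.1 now [ 640.8 -193.6  180.4] yaw 2.982 q1,q6 -0.39 -0.23 gap 0.86 ff 0.0 F [-1.  -0.1 -0. ]
(643, -187.5, 84, -0.148) shift [-0.14  0.64  9.64] turn [ 0.    -0.002 -0.012] q6 -0.14 dyaw 0.01
[[328. 203.]]
```

View pics/w1.png

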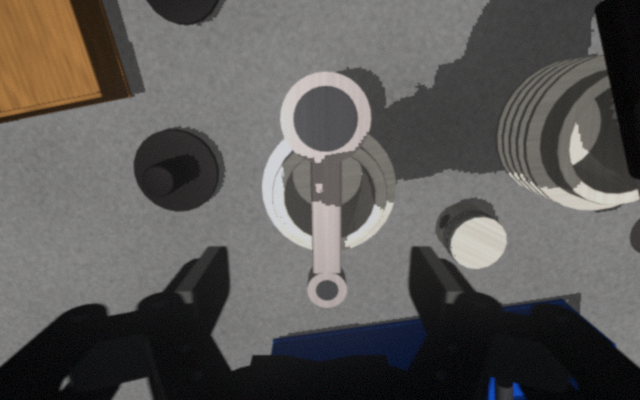

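The wrist view shows the conrod centred at about (327,200), against a prediction of (328,203). I'll descend, grip and lift.

>>> move_arm:
  steps:
    - [0.3,[-0.1,0.6,5],[0,0,0]]
    - [0.3,[-0.1,0.6,9.6],[0,0,0]]
    - [0.3,[-0.1,0.6,9.6],[0,0,0]]
    - [-1,[-0.1,0.6,9.6],[0,0,0]]
    - [-1,[-0.1,0.6,9.6],[0,0,0]]
    - [-1,[-0.1,0.6,9.6],[0,0,0]]
    - [-1,[-0.1,0.6,9.6],[0,0,0]]
    - [-1,[-0.1,0.6,9.6],[0,0,0]]

```text
time: 2.95
ee_pos: [644.0, -188.5, 87.1]
tool_rot: [0.001, 0.08, 0.997, -0.0]
contact_force: [-0.6, 0.3, 4.1]
finger_gap: 0.214
finger_force: 61.6
```

>>> move_arm:
  steps:
    - [-1,[0,0,0],[0,0,0]]
    - [-1,[0,0,0],[0,0,0]]
    - [-1,[0,0,0],[0,0,0]]
    - [-1,[0,0,-2],[0,0,0]]
    - [-1,[0,0,-5],[0,0,0]]
    - [-1,[0,0,-8],[0,0,0]]
    - [-1,[0,0,-8],[0,0,0]]

```text
time: 3.65
ee_pos: [645.3, -188.8, 169.6]
tool_rot: [0.004, 0.08, 0.997, -0.001]
contact_force: [1.5, -0.2, -1.9]
finger_gap: 0.218
finger_force: 60.8
```

Run:
```python
from h import *
plan((413,304,165,1.594),(478,304,165,1.594))
```

```text
t 3.6 now [ 645.3 -188.8  169.6] yaw 2.982 q1,q6 -0.38 -0.22 gap 0.22 ff 60.8 F [ 1.5 -0.2 -1.9]
(413, 304, 165, 1.594) shift [30.78 44.96  0.16] turn [-0.008  0.004 -1.754] q6 -0.96 dyaw 1.75
(478, 304, 165, 1.594) shift [24.36 46.    0.2 ] turn [-0.008  0.004 -1.754] q6 -1.03 dyaw 1.75
```

>>> move_arm:
  steps:
    - [-1,[3,5,0],[0,0,-0.14]]
    - [-1,[6,10,0],[0,0,-0.28]]
    - [-1,[9,14,0],[0,0,-0.42]]
    - [-1,[11,18,0],[0,0,-0.56]]
    - [-1,[13,22,0],[0,0,-0.7]]
    - [-1,[15,26,0],[0,0,-0.84]]
    - [-1,[17,30,0],[0,0,-0.98]]
    - [-1,[17,30,0],[0,0,-1.12]]

```text
time: 4.45
ee_pos: [519.1, 140.7, 162.2]
tool_rot: [-0.002, -0.468, 0.884, 0.003]
contact_force: [0.5, -0.9, -4.2]
finger_gap: 0.211
finger_force: 60.7
```

Run:
```python
from h import *
plan((473,304,165,1.594))
```

```text
t 4.5 now [519.1 140.7 162.2] yaw -2.168 q1,q6 0.14 -0.84 gap 0.21 ff 60.7 F [ 0.5 -0.9 -4.2]
(473, 304, 165, 1.594) shift [-10.91  13.    -0.21] turn [ 0.007  0.001 -0.62 ] q6 -1.02 dyaw 0.62
```

>>> move_arm:
  steps:
    - [-1,[-4,4.5,0],[0,0,-0.15]]
    - [-1,[-7,8,0],[0,0,-0.3]]
    - [-1,[-10.9,13,0],[0,0,-0.45]]
    - [-1,[-10.9,13,0],[0,0,-0.62]]
    - [-1,[-10.9,13,0],[0,0,-0.62]]
    - [-1,[-10.9,13,5],[0,0,-0.62]]
    - [-1,[-10.9,13,9],[0,0,-0.62]]
    - [-1,[-10.9,13,9],[0,0,-0.62]]

```text
time: 5.25
ee_pos: [471.1, 294.4, 64.5]
tool_rot: [0.01, 0.71, -0.704, -0.003]
contact_force: [-2.2, -1.1, -5.0]
finger_gap: 0.213
finger_force: 60.6
```

Run:
```python
from h import *
plan((473,304,13,1.594))
```

```text
t 5.2 now [471.1 294.4  64.5] yaw -1.563 q1,q6 0.44 -1.14 gap 0.21 ff 60.6 F [-2.2 -1.1 -5. ]
(473, 304, 13, 1.594) shift [-1.   -0.29  5.14] turn [ 0.019 -0.009 -0.016] q6 -1.02 dyaw 0.02
```

>>> move_arm:
  steps:
    - [-1,[-0.6,0,3],[0,0,0]]
    - [-1,[-0.6,0,4.6],[0,0,0]]
    - [-1,[-0.6,0,5.0],[0,0,0]]
    - [-1,[-0.6,0,5.0],[0,0,0]]

```text
time: 5.65
ee_pos: [479.1, 304.5, 25.7]
tool_rot: [0.0, 0.71, -0.704, 0.0]
contact_force: [0.7, 0.1, -3.2]
finger_gap: 0.213
finger_force: 60.7
```

>>> move_arm:
  steps:
    - [-0.1,[0,0,0],[0,0,0]]
    - [-0.1,[0,0,0],[0,0,0]]
    - [-0.1,[0,0,0],[0,0,0]]
    - [-0.1,[0,0,-5],[0,0,0]]
    - [-0.1,[0,0,-10],[0,0,0]]
    - [0.3,[0,0,-15],[0,0,0]]
    - [0.3,[0,0,-15],[0,0,0]]

```text
time: 6.35
ee_pos: [483.8, 307.5, 186.5]
tool_rot: [-0.009, 0.71, -0.704, 0.003]
contact_force: [0.0, 0.4, 0.2]
finger_gap: 0.651
finger_force: 0.0
```

Run:
```python
from h import *
plan((620.5,22.8,165,-2.882))
```

```text
t 6.3 now [483.8 307.5 186.5] yaw -1.561 q1,q6 0.45 -1.13 gap 0.65 ff 0.0 F [0.  0.4 0.2]
(620.5, 22.8, 165, -2.882) shift [ 28.61 -13.36   2.15] turn [-0.009  0.018  1.321] q6 -0.22 dyaw -1.32
```

>>> move_arm:
  steps:
    - [0.3,[5,-2,0],[0,0,0.15]]
    - [0.3,[9,-4,0],[0,0,0.3]]
    - [0.3,[14,-6.5,0],[0,0,0.45]]
    - [0.3,[18,-8.5,0],[0,0,0.6]]
    - [0.3,[23,-11,0],[0,0,0.75]]
    - [0.3,[28.6,-13.4,1],[0,0,0.9]]
    - [0.3,[28.6,-13.4,2],[0,0,1.05]]
    - [0.3,[28.6,-13.4,2],[0,0,1.2]]

```text
time: 7.15
ee_pos: [616.1, 16.7, 153.7]
tool_rot: [-0.001, -0.184, 0.983, -0.0]
contact_force: [-0.2, 0.2, -0.0]
finger_gap: 0.647
finger_force: 0.0
```

>>> move_arm:
  steps:
    - [0.3,[0,0,0],[0,0,0.12]]
    - [0.3,[0,0,0],[0,0,0.12]]
    - [0.3,[0,0,0],[0,0,0.12]]
    - [0.3,[0,0,0],[0,0,0.12]]

```text
time: 7.55
ee_pos: [615.8, 20.6, 155.9]
tool_rot: [0.001, -0.131, 0.991, -0.0]
contact_force: [-0.5, 0.7, 0.1]
finger_gap: 0.648
finger_force: 0.0
```

Run:
```python
from h import *
plan((620.5,22.8,86,-2.882))
snap('wrist','w2.png'); c=optics.get_calibration('wrist')
print(proj('wrist',[[620.5,22.8,98],[620.5+80*np.cos(-2.882+np.pi),22.8+80*np.sin(-2.882+np.pi),98]]).round())
im=snap('top','t2.png'); print(covers(im)[10:])
a=rect(im,10,300,530,160,450,1.4,None); b=cv2.imread('pics/w2.png')[:,:,::-1]; b=cv2.resize(b,(390,244)); a=cv2.copyMakeBorder(a,0,0,0,0,0)
h=max(len(a),len(b)); o=np.zeros((h,a.shape[1]+b.shape[1],3),'uint8'); o[:len(a),:a.shape[1]]=a; o[:len(b),a.shape[1]:]=b; cv2.imwrite('pics/m2.png',o[:,:,::-1])
```

```text
t 7.5 now [615.8  20.6 155.9] yaw -2.879 q1,q6 -0.08 -0.34 gap 0.65 ff 0.0 F [-0.5  0.7  0.1]
(620.5, 22.8, 86, -2.882) shift [-0.5   0.09  6.99] turn [-0.     0.001  0.003] q6 -0.22 dyaw -0.0
[[320. 221.]
 [320. 336.]]
[(array([ 26., 277.]), 299, 689, 396, np.int32(694)), (array([451., 228.]), 437, -348, 179, np.int32(188)), (array([366., 214.]), 457, -144, 83, np.int32(536)), (array([420., 211.]), 478, -273, 51, np.int32(180)), (array([327., 224.]), 440, -39, 102, np.int32(1173)), (array([581., 311.]), 243, -663, 186, np.int32(2266)), (array([302., 379.]), 136, -8, 231, np.int32(544)), (array([631., 314.]), 242, -778, 44, np.int32(157)), (array([174., 379.]), 63, 313, 136, np.int32(451))]
```

View pics/m2.png

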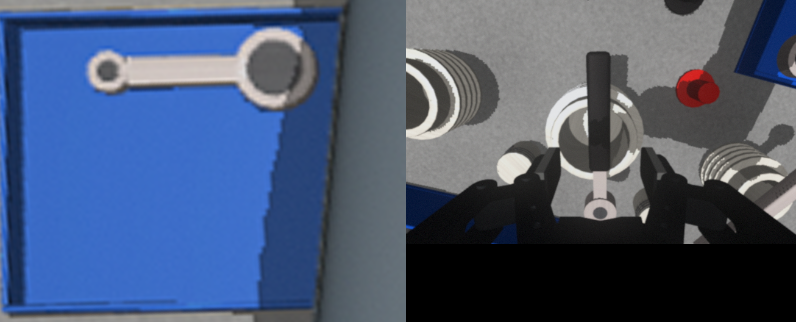

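Conrod lies flat at the far side of the tray. The wrist view shows the ratchet handle between the fingers, so I'll grip it.

>>> move_arm:
  steps:
    - [0.3,[-0.4,0.1,4],[0,0,0]]
    - [0.3,[-0.4,0.1,7],[0,0,0]]
    - [0.3,[-0.4,0.1,7],[0,0,0]]
    - [0.3,[-0.4,0.1,7],[0,0,0]]
    - [-1,[-0.4,0.1,7],[0,0,0]]
    - [-1,[-0.4,0.1,7],[0,0,0]]
    - [-1,[-0.4,0.1,7],[0,0,0]]
    - [-1,[-0.4,0.1,7],[0,0,0]]

```text
time: 8.45
ee_pos: [621.0, 22.0, 88.3]
tool_rot: [0.002, -0.13, 0.992, -0.001]
contact_force: [0.4, -0.6, 6.2]
finger_gap: 0.233
finger_force: 60.2
```

>>> move_arm:
  steps:
    - [-1,[0,0,0],[0,0,0]]
    - [-1,[0,0,0],[0,0,0]]
    - [-1,[0,0,-3],[0,0,0]]
    - [-1,[0,0,-6],[0,0,0]]
    - [-1,[0,0,-8],[0,0,0]]
    - [-1,[0,0,-8],[0,0,0]]
    - [-1,[0,0,-8],[0,0,0]]

```text
time: 9.15
ee_pos: [619.0, 22.4, 164.5]
tool_rot: [-0.0, -0.13, 0.992, 0.0]
contact_force: [-0.8, 0.1, -4.0]
finger_gap: 0.236
finger_force: 59.3
```

Run:
```python
from h import *
plan((413,304,165,1.594))
```

```text
t 9.2 now [619.   22.4 164.5] yaw -2.881 q1,q6 -0.07 -0.33 gap 0.24 ff 59.3 F [-0.8  0.1 -4. ]
(413, 304, 165, 1.594) shift [ 1.266e+01  3.252e+01 -3.000e-02] turn [ 1.000e-03 -0.000e+00 -1.334e+00] q6 -0.96 dyaw 1.33
```

>>> move_arm:
  steps:
    - [-1,[2,4.5,0],[0,0,-0.15]]
    - [-1,[4,9,0],[0,0,-0.3]]
    - [-1,[6,13,0],[0,0,-0.45]]
    - [-1,[8,17,0],[0,0,-0.6]]
    - [-1,[9.5,21,0],[0,0,-0.75]]
    - [-1,[11,25,0],[0,0,-0.9]]
    - [-1,[12,29,0],[0,0,-1.05]]
    - [-1,[12.7,32.5,0],[0,0,-1.2]]

```text
time: 9.95
ee_pos: [409.8, 304.4, 162.4]
tool_rot: [-0.002, -0.67, 0.743, 0.001]
contact_force: [0.1, 0.9, -3.3]
finger_gap: 0.232
finger_force: 59.6
```

>>> move_arm:
  steps:
    - [-1,[0,0,0],[0,0,-0.134]]
    - [-1,[0,0,0],[0,0,-0.134]]
    - [-1,[0,0,4],[0,0,-0.134]]
    - [-1,[0,0,8],[0,0,-0.134]]
    - [-1,[0,0,10],[0,0,-0.134]]
    - [-1,[0,0,10],[0,0,-0.134]]
    - [-1,[0,0,10],[0,0,-0.134]]
    - [-1,[0,0,10],[0,0,-0.134]]

```text
time: 10.75
ee_pos: [414.3, 304.0, 66.9]
tool_rot: [-0.001, 0.715, -0.699, 0.0]
contact_force: [0.5, 0.6, -2.6]
finger_gap: 0.236
finger_force: 59.6
```

Run:
```python
from h import *
plan((412,304,14,1.594))
```

```text
t 10.8 now [414.3 304.   66.9] yaw -1.549 q1,q6 0.5 -1.09 gap 0.24 ff 59.6 F [ 0.5  0.6 -2.6]
(412, 304, 14, 1.594) shift [-0.    0.24  5.29] turn [-0.003  0.001 -0.002] q6 -0.96 dyaw 0.0
```

>>> move_arm:
  steps:
    - [-1,[0,0.2,3],[0,0,0]]
    - [-1,[0,0.2,4.5],[0,0,0]]
    - [-1,[0,0.2,5.2],[0,0,0]]
    - [-1,[0,0.2,5.2],[0,0,0]]
    - [-1,[0,0.2,5.2],[0,0,0]]
    - [-1,[0,0.2,5.2],[0,0,0]]

```text
time: 11.35
ee_pos: [412.2, 304.4, 15.1]
tool_rot: [-0.002, 0.715, -0.699, 0.0]
contact_force: [-0.8, -0.2, -0.2]
finger_gap: 0.234
finger_force: 60.0
```

>>> move_arm:
  steps:
    - [-0.1,[0,0,0],[0,0,0]]
    - [-0.1,[0,0,0],[0,0,0]]
    - [-0.1,[0,0,0],[0,0,0]]
    - [-0.1,[0,0,-5],[0,0,0]]
    - [-0.1,[0,0,-10],[0,0,0]]
    - [0.3,[0,0,-15],[0,0,0]]
    - [0.3,[0,0,-15],[0,0,0]]
    - [0.3,[0,0,-15],[0,0,0]]

```text
time: 12.15
ee_pos: [412.3, 304.5, 165.7]
tool_rot: [-0.003, 0.715, -0.699, 0.001]
contact_force: [0.0, -0.8, 0.2]
finger_gap: 0.65
finger_force: 0.0
```

Run:
```python
from h import *
plan((654.8,226.3,165,-.488))
```

```text
t 12.2 now [412.3 304.5 165.7] yaw -1.547 q1,q6 0.51 -1.09 gap 0.65 ff 0.0 F [ 0.  -0.8  0.2]
(654.8, 226.3, 165, -0.488) shift [  8.39 -24.06   0.16] turn [-0.     0.006  2.082] q6 0.82 dyaw -2.08
```

>>> move_arm:
  steps:
    - [0.3,[1.5,-4,0],[0,0,-0.15]]
    - [0.3,[3,-8,0],[0,0,-0.3]]
    - [0.3,[4.5,-12,0],[0,0,-0.45]]
    - [0.3,[6,-16,0],[0,0,-0.6]]
    - [0.3,[7,-20,0],[0,0,-0.75]]
    - [0.3,[8.4,-24,0],[0,0,-0.9]]
    - [0.3,[8.4,-24,0],[0,0,-1.06]]
    - [0.3,[8.4,-24,0],[0,0,-1.06]]

```text
time: 12.95
ee_pos: [652.2, 224.1, 158.3]
tool_rot: [0.002, 0.97, -0.242, -0.003]
contact_force: [-0.9, -0.1, -0.2]
finger_gap: 0.649
finger_force: 0.0
```

>>> move_arm:
  steps:
    - [0.3,[0,0,1],[0,0,0]]
    - [0.3,[0,0,1],[0,0,0]]
    - [0.3,[0,0,1],[0,0,0]]

```text
time: 13.25
ee_pos: [651.4, 225.8, 152.9]
tool_rot: [0.0, 0.97, -0.241, -0.001]
contact_force: [0.5, 0.5, -0.2]
finger_gap: 0.65
finger_force: 0.0
```

Run:
```python
from h import *
plan((654.8,226.3,85,None)); im=snap('wrist','w3.png')
u=np.array([np.cos(-.488),np.sin(-.488)]);o=np.array([654.8,226.3])
P=[[*(o+t*u),96] for t in (-74,0,60)]; p=proj('wrist',P); print(p.round())
v=im.copy(); cv2.polylines(v,[p.astype(int)],False,(255,0,0)); cv2.imwrite('pics/m3.png',v[:,:,::-1])
```

```text
t 13.2 now [651.4 225.8 152.9] yaw -0.488 q1,q6 0.24 -2.42 gap 0.65 ff 0.0 F [ 0.5  0.5 -0.2]
(654.8, 226.3, 85, None) shift [ 0.28 -0.21  6.79] turn [0.001 0.001 0.   ] q6 -2.32 dyaw 0
[[316. 319.]
 [316. 210.]
 [316. 106.]]
```

View pics/m3.png

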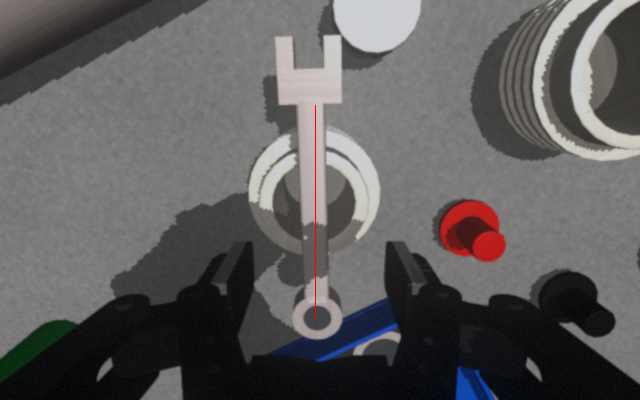

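The drawn axis lies on the spanner shank, so I'll grip it.

>>> move_arm:
  steps:
    - [0.3,[0.3,-0.1,4],[0,0,0]]
    - [0.3,[0.3,-0.1,6.8],[0,0,0]]
    - [0.3,[0.3,-0.1,6.8],[0,0,0]]
    - [0.3,[0.3,-0.1,6.8],[0,0,0]]
    - [-1,[0.3,-0.1,6.8],[0,0,0]]
    - [-1,[0.3,-0.1,6.8],[0,0,0]]
    - [-1,[0.3,-0.1,6.8],[0,0,0]]
    - [-1,[0.3,-0.1,6.8],[0,0,0]]

```text
time: 14.1
ee_pos: [657.5, 225.3, 88.3]
tool_rot: [-0.001, 0.97, -0.241, 0.002]
contact_force: [0.1, 0.6, 6.7]
finger_gap: 0.164
finger_force: 60.1
```

>>> move_arm:
  steps:
    - [-1,[0,0,0],[0,0,0]]
    - [-1,[0,0,0],[0,0,0]]
    - [-1,[0,0,-3],[0,0,0]]
    - [-1,[0,0,-6],[0,0,0]]
    - [-1,[0,0,-8],[0,0,0]]
    - [-1,[0,0,-8],[0,0,0]]
    - [-1,[0,0,-8],[0,0,0]]

```text
time: 14.8
ee_pos: [655.9, 224.7, 164.6]
tool_rot: [0.0, 0.97, -0.241, -0.0]
contact_force: [-0.5, 0.4, -2.3]
finger_gap: 0.164
finger_force: 59.2
```

Run:
```python
from h import *
plan((352,304,165,1.594))
```

```text
t 14.8 now [655.9 224.7 164.6] yaw -0.487 q1,q6 0.23 -2.42 gap 0.16 ff 59.2 F [-0.5  0.4 -2.3]
(352, 304, 165, 1.594) shift [-3.056e+01  7.230e+00 -3.000e-02] turn [0.   0.   1.06] q6 -0.88 dyaw -1.06
```

>>> move_arm:
  steps:
    - [-1,[-5,0,0],[0,0,0.15]]
    - [-1,[-9.5,1,0],[0,0,0.3]]
    - [-1,[-14,2,0],[0,0,0.45]]
    - [-1,[-18.5,3,0],[0,0,0.6]]
    - [-1,[-23,5,0],[0,0,0.75]]
    - [-1,[-27,6,0],[0,0,0.9]]
    - [-1,[-31,7.9,0],[0,0,1.06]]
    - [-1,[-31,7.9,0],[0,0,1.06]]

```text
time: 15.6
ee_pos: [337.5, 298.7, 161.4]
tool_rot: [0.005, 0.716, -0.698, -0.002]
contact_force: [1.5, 0.2, -2.6]
finger_gap: 0.165
finger_force: 59.3
```

>>> move_arm:
  steps:
    - [-1,[0,0,0],[0,0,0]]
    - [-1,[0,0,0],[0,0,0]]
    - [-1,[0,0,4],[0,0,0]]
    - [-1,[0,0,8],[0,0,0]]
    - [-1,[0,0,10],[0,0,0]]
    - [-1,[0,0,10],[0,0,0]]
    - [-1,[0,0,10],[0,0,0]]
    - [-1,[0,0,10],[0,0,0]]

```text
time: 16.4
ee_pos: [346.9, 300.9, 67.2]
tool_rot: [-0.002, 0.715, -0.699, 0.0]
contact_force: [-0.3, 0.6, -1.6]
finger_gap: 0.161
finger_force: 59.3
```

Run:
```python
from h import *
plan((352,310,14.5,1.594))
```

```text
t 16.4 now [346.9 300.9  67.2] yaw -1.548 q1,q6 0.57 -1.03 gap 0.16 ff 59.3 F [-0.3  0.6 -1.6]
(352, 310, 14.5, 1.594) shift [-0.89 -0.51  5.27] turn [-0.003  0.002 -0.   ] q6 -0.87 dyaw 0.0
```

>>> move_arm:
  steps:
    - [-1,[-0.9,-0.5,2],[0,0,0]]
    - [-1,[-0.9,-0.5,4],[0,0,0]]
    - [-1,[-0.9,-0.5,5.2],[0,0,0]]
    - [-1,[-0.9,-0.5,5.2],[0,0,0]]
    - [-1,[-0.9,-0.5,5.2],[0,0,0]]
    - [-1,[-0.9,-0.5,5.2],[0,0,0]]

```text
time: 17.0
ee_pos: [350.5, 309.7, 14.6]
tool_rot: [-0.001, 0.715, -0.699, 0.0]
contact_force: [-0.0, 0.9, -2.6]
finger_gap: 0.163
finger_force: 61.7
```

>>> move_arm:
  steps:
    - [-0.2,[0,0,0],[0,0,0]]
    - [-0.2,[0,0,0],[0,0,0]]
    - [-0.2,[0,0,0],[0,0,0]]
    - [-0.2,[0,0,-5],[0,0,0]]
    - [-0.2,[0,0,-10],[0,0,0]]
    - [0.3,[0,0,-15],[0,0,0]]
    - [0.3,[0,0,-15],[0,0,0]]
    - [0.3,[0,0,-15],[0,0,0]]

```text
time: 17.8
ee_pos: [351.1, 310.2, 165.8]
tool_rot: [-0.003, 0.715, -0.699, 0.001]
contact_force: [-0.4, 0.4, -0.2]
finger_gap: 0.648
finger_force: 0.0
```

Run:
```python
from h import *
plan((470,-273,165,0))
im=snap('top','t4.png')
for o in covers(im): 
    if o[1]<650 and 400>o[2]>-400: print(o)
a=rect(im,80,540,730,-260,290,1.4,None); b=rect(im,10,290,530,160,450,0.9,None)
o=np.zeros((len(a)+len(b),a.shape[1],3),'uint8'); o[:len(a)]=a;o[len(a):,:b.shape[1]]=b; cv2.imwrite('pics/m4.png',o[:,:,::-1])
```

```text
t 17.8 now [351.1 310.2 165.8] yaw -1.547 q1,q6 0.58 -1.01 gap 0.65 ff 0.0 F [-0.4  0.4 -0.2]
(470, -273, 165, 0) shift [ 5.858e+01 -1.051e+01 -4.000e-02] turn [-1.000e-03  6.000e-03  1.594e+00] q6 -0.53 dyaw -1.59
(array([437., 157.]), 615, -315, 72, np.int32(614))
(array([451., 225.]), 447, -347, 199, np.int32(227))
(array([369., 218.]), 456, -144, 84, np.int32(855))
(array([420., 212.]), 470, -273, 61, np.int32(323))
(array([328., 224.]), 438, -42, 96, np.int32(1174))
(array([278., 218.]), 449, 81, 48, np.int32(296))
(array([192., 231.]), 407, 288, 120, np.int32(419))
(array([305., 393.]), 28, -2, 114, np.int32(487))
```

View pics/m4.png

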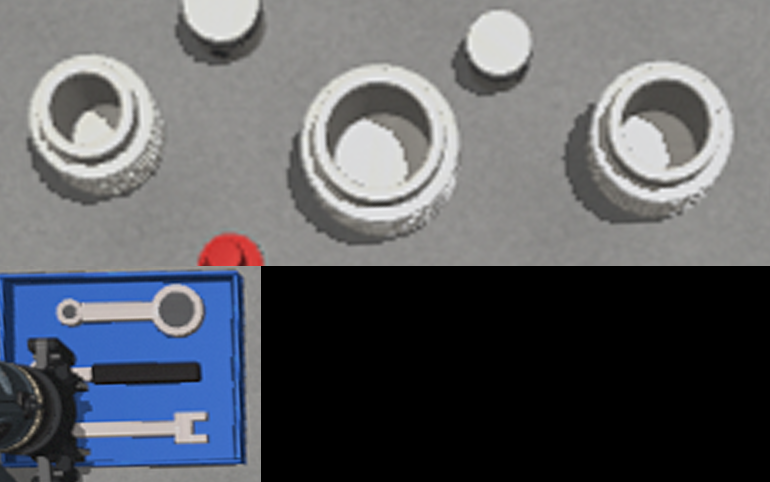

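All three tools lie flat in the tray. The cleared bores are small on the left, large in the middle and medium on the right. Now I'll fit the rim centres.

```bash
cat >> h.py <<'E'
from scipy.optimize import minimize
def rimfit(im,n,c0,bore,outer,z=80,cal=None,win=12):
    g=cv2.GaussianBlur(im.mean(2).astype('float32'),(0,0),0.8); th=np.linspace(0,2*np.pi,180,endpoint=False)
    cal=cal or optics.get_calibration(n)
    def samp(c,r):
        p=proj(n,np.c_[c[0]+r*np.cos(th),c[1]+r*np.sin(th),np.full(180,z)],cal).astype('float32')
        return cv2.remap(g,p[:,:1],p[:,1:],1)[:,0]
    def cost(c): return -sum(np.abs(samp(c,r-2)-samp(c,r+2)).mean() for r in (bore/2,outer/2))
    G=[(cost((c0[0]+i,c0[1]+j)),c0[0]+i,c0[1]+j) for i in range(-win,win+1,2) for j in range(-win,win+1,2)]
    b=min(G); r=minimize(cost,b[1:],method='Nelder-Mead',options=dict(initial_simplex=[[b[1],b[2]],[b[1]+2,b[2]],[b[1],b[2]+2]])); return r.x.round(1),round(r.fun,1)
E
python3 - <<'E'
from h import *
im=cv2.imread('pics/top0.png')[:,:,::-1]; im=cv2.imread('pics/t4.png')[:,:,::-1]
B=dict(small=(52,70),medium=(64,82),large=(76,94))
for c in ((652,230),(635,18),(645,-187)):
    print(c,{k:rimfit(im,'top',c,*v) for k,v in B.items()})
# covers: plate circle fit at z=14
for n,c,d in (('62',(470,-273),62),('74',(615,-315),74),('86',(456,-144),86),('98',(438,-42),98),('50',(449,81),50)):
    print(n,rimfit(im,'top',c,d,d,14), 'knob',rimfit(im,'top',c,26,26,50,win=6))
E
```

```text
(652, 230) {'small': (array([653.7, 229.7]), np.float64(-98.9)), 'medium': (array([644.2, 228.7]), np.float64(-86.2)), 'large': (array([650.2, 227.7]), np.float64(-69.7))}
(635, 18) {'small': (array([621.5,  23.2]), np.float64(-62.4)), 'medium': (array([628.5,  18.9]), np.float64(-71.2)), 'large': (array([634.8,  19.8]), np.float64(-89.4))}
(645, -187) {'small': (array([ 636.5, -184.3]), np.float64(-72.3)), 'medium': (array([ 642.7, -185.6]), np.float64(-93.6)), 'large': (array([ 634. , -185.3]), np.float64(-83.8))}
62 (array([ 469.9, -271.9]), np.float64(-88.4)) knob (array([ 478.5, -279.6]), np.float64(-33.7))
74 (array([ 614.8, -314.8]), np.float64(-88.8)) knob (array([ 605.7, -299.4]), np.float64(-26.8))
86 (array([ 456.5, -144.3]), np.float64(-94.6)) knob (array([ 451.4, -134.2]), np.float64(-24.6))
98 (array([438.5, -42.4]), np.float64(-100.6)) knob (array([433.8, -35. ]), np.float64(-20.6))
50 (array([448.9,  80.7]), np.float64(-110.2)) knob (array([455.2,  83.2]), np.float64(-46.1))
```

Run:
```python
from h import *
plan((456.5,-144.3,100,None))
```

```text
t 17.9 now [350.  309.4 163.6] yaw -1.547 q1,q6 0.58 -1.01 gap 0.65 ff 0.0 F [-0.3 -0.2 -0.4]
(456.5, -144.3, 100, None) shift [45.61 -9.58  6.34] turn [-0.001  0.001 -0.   ] q6 -1.9 dyaw 0
```

>>> move_arm:
  steps:
    - [0.3,[5,-1,0],[0,0,0]]
    - [0.3,[10,-2,0],[0,0,0]]
    - [0.3,[15,-3,0],[0,0,0]]
    - [0.3,[20,-4,0],[0,0,0]]
    - [0.3,[25,-5,0],[0,0,0]]
    - [0.3,[30,-6,0],[0,0,0]]
    - [0.3,[35,-7,0],[0,0,0]]
    - [0.3,[40,-8,0],[0,0,0]]

```text
time: 18.65
ee_pos: [436.0, -82.6, 160.8]
tool_rot: [0.001, 0.715, -0.699, -0.002]
contact_force: [0.9, 0.1, -0.0]
finger_gap: 0.648
finger_force: 0.0
```

>>> move_arm:
  steps:
    - [0.3,[5.6,-1.6,3],[0,0,0]]
    - [0.3,[5.6,-1.6,6.3],[0,0,0]]
    - [0.3,[5.6,-1.6,6.3],[0,0,0]]
    - [0.3,[5.6,-1.6,6.3],[0,0,0]]
    - [0.3,[5.6,-1.6,6.3],[0,0,0]]

```text
time: 19.15
ee_pos: [454.7, -135.8, 100.8]
tool_rot: [-0.0, 0.716, -0.698, -0.0]
contact_force: [-0.1, 0.5, 0.8]
finger_gap: 0.65
finger_force: 0.0
```

Run:
```python
from h import *
plan((456.5,-144.3,22,None)); im=snap('wrist','w5.png'); print(rimfit(im,'wrist',(456,-144),86,86,14), rimfit(im,'wrist',(456,-144),26,26,50,win=8))
```

```text
t 19.1 now [ 454.7 -135.8  100.8] yaw -1.546 q1,q6 -0.43 -2.03 gap 0.65 ff 0.0 F [-0.1  0.5  0.8]
(456.5, -144.3, 22, None) shift [ 0.85 -0.16  7.88] turn [-0.  0. -0.] q6 -1.9 dyaw 0
(array([ 460.3, -147.1]), np.float64(-180.0)) (array([ 436.6, -148.1]), np.float64(-57.5))
```

View pics/w5.png

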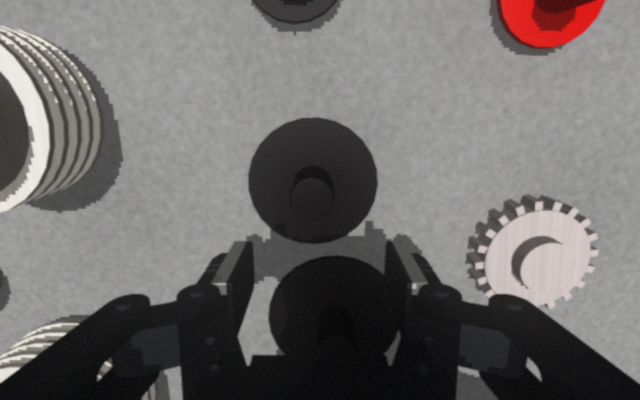

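Run:
```python
from h import *
for i in range(2):
    im=optics.read_camera('wrist'); c=optics.get_calibration('wrist'); print(telemetry.read_state()['ee_pos'].round(1),rimfit(im,'wrist',(458,-145),86,86,14,c), proj('wrist',[telemetry.read_state()['ee_pos'],[456.5,-144.3,50],[438.5,-42.4,14]]).round())
T=np.array(c['camera_from_world']); print((-T[:3,:3].T@T[:3,3]).round(), T[2,:3].round(2))
plan((456.5,-144.3,22,None))
```

```text
[ 455.7 -136.1  102. ] (array([ 459.8, -147.2]), np.float64(-178.1)) [[319. 256.]
 [318. 203.]
 [339. 321.]]
[ 455.8 -136.2  102.2] (array([ 459.5, -147.3]), np.float64(-178.2)) [[319. 256.]
 [319. 203.]
 [339. 321.]]
[ 457. -204.  246.] [ 0.   -0.27  0.96]
t 19.3 now [ 455.8 -136.2  102.2] yaw -1.546 q1,q6 -0.43 -2.03 gap 0.65 ff 0.0 F [ 1.1 -0.1  0.6]
(456.5, -144.3, 22, None) shift [ 0.8  -0.03  8.02] turn [-0.003 -0.001  0.   ] q6 -1.9 dyaw 0
```

>>> move_arm:
  steps:
    - [0.3,[0.8,0,4],[0,0,0]]
    - [0.3,[0.8,0,7],[0,0,0]]
    - [0.3,[0.8,0,8],[0,0,0]]
    - [0.3,[0.8,0,8],[0,0,0]]
    - [-1,[0.8,0,8],[0,0,0]]
    - [-1,[0.8,0,8],[0,0,0]]
    - [-1,[0.8,0,8],[0,0,0]]
    - [-1,[0.8,0,8],[0,0,0]]

```text
time: 20.1
ee_pos: [457.1, -145.4, 23.0]
tool_rot: [-0.001, 0.715, -0.699, 0.002]
contact_force: [-0.1, 0.5, 6.4]
finger_gap: 0.282
finger_force: 59.5
```

>>> move_arm:
  steps:
    - [-1,[0,0,0],[0,0,0]]
    - [-1,[0,0,0],[0,0,0]]
    - [-1,[0,0,0],[0,0,0]]

```text
time: 20.4
ee_pos: [457.0, -145.4, 23.0]
tool_rot: [-0.001, 0.715, -0.699, 0.002]
contact_force: [-0.1, 1.0, 6.4]
finger_gap: 0.287
finger_force: 59.5
```

>>> move_arm:
  steps:
    - [-1,[0,0,-4],[0,0,0]]
    - [-1,[0,0,-8],[0,0,0]]
    - [-1,[0,0,-12],[0,0,0]]
    - [-1,[0,0,-12],[0,0,0]]
    - [-1,[0,0,-12],[0,0,0]]
    - [-1,[0,0,-12],[0,0,0]]

```text
time: 21.0
ee_pos: [454.0, -144.2, 138.9]
tool_rot: [0.0, 0.715, -0.699, -0.001]
contact_force: [0.1, -0.1, -2.2]
finger_gap: 0.285
finger_force: 59.3
```

Run:
```python
from h import *
plan((634.8,19.8,144,None))
```

```text
t 21.0 now [ 454.  -144.2  138.9] yaw -1.547 q1,q6 -0.45 -2.04 gap 0.29 ff 59.3 F [ 0.1 -0.1 -2.2]
(634.8, 19.8, 144, None) shift [-15.98 -18.46  -0.54] turn [0.002 0.001 0.   ] q6 -1.56 dyaw 0
```

>>> move_arm:
  steps:
    - [-1,[-3,-3.5,-0.6],[0,0,0]]
    - [-1,[-6,-7,-0.6],[0,0,0]]
    - [-1,[-9,-10.5,-0.6],[0,0,0]]
    - [-1,[-12,-14,-0.6],[0,0,0]]
    - [-1,[-15,-17.5,-0.6],[0,0,0]]
    - [-1,[-15.9,-18.5,-0.6],[0,0,0]]
    - [-1,[-15.9,-18.5,-0.6],[0,0,0]]
    - [-1,[-15.9,-18.5,-0.6],[0,0,0]]

```text
time: 21.8
ee_pos: [634.6, 18.6, 143.9]
tool_rot: [0.002, 0.715, -0.699, -0.002]
contact_force: [-0.6, -0.2, -1.0]
finger_gap: 0.28
finger_force: 59.5
```

>>> move_arm:
  steps:
    - [-1,[0,0,2],[0,0,0]]
    - [-1,[0,0,2],[0,0,0]]
    - [-1,[0,0,2],[0,0,0]]
    - [-1,[0,0,2],[0,0,0]]

```text
time: 22.2
ee_pos: [635.8, 17.9, 127.1]
tool_rot: [-0.0, 0.715, -0.699, 0.0]
contact_force: [-0.1, -1.1, -1.7]
finger_gap: 0.286
finger_force: 59.5
```

Run:
```python
from h import *
plan((635.3,18.7,110,None),(635.3,18.7,95,None))
im=snap('top','t6.png');
```

```text
t 22.2 now [635.8  17.9 127.1] yaw -1.548 q1,q6 -0.08 -1.67 gap 0.29 ff 59.5 F [-0.1 -1.1 -1.7]
(635.3, 18.7, 110, None) shift [-0.08  0.05  1.71] turn [-0.001 -0.     0.   ] q6 -1.56 dyaw 0
(635.3, 18.7, 95, None) shift [-0.08  0.05  3.21] turn [-0.001 -0.     0.   ] q6 -1.56 dyaw 0
```

>>> move_arm:
  steps:
    - [-1,[-0.1,0,1],[0,0,0]]
    - [-1,[-0.1,0,1.8],[0,0,0]]
    - [-1,[-0.1,0,2.2],[0,0,0]]
    - [-1,[-0.1,0,2.6],[0,0,0]]
    - [-1,[-0.1,0,3],[0,0,0]]
    - [-1,[-0.1,0,3.2],[0,0,0]]
    - [-1,[-0.1,0,3.2],[0,0,0]]
    - [-1,[-0.1,0,3.2],[0,0,0]]

```text
time: 23.05
ee_pos: [636.1, 19.7, 95.1]
tool_rot: [-0.0, 0.715, -0.699, 0.0]
contact_force: [-1.8, 0.0, 3.0]
finger_gap: 0.281
finger_force: 59.7
```

>>> move_arm:
  steps:
    - [-1,[0,0,0],[0,0,0]]
    - [-1,[0,0,0],[0,0,0]]

```text
time: 23.25
ee_pos: [636.1, 19.7, 95.1]
tool_rot: [-0.0, 0.715, -0.699, 0.0]
contact_force: [-3.8, 0.1, 4.7]
finger_gap: 0.287
finger_force: 59.7
```

Height 95.1 with about 5 N upward means the cover is seated. I'll release it, rise, and go for cover_62.

>>> move_arm:
  steps:
    - [0,[0,0,0],[0,0,0]]
    - [0,[0,0,0],[0,0,0]]
    - [0,[0,0,0],[0,0,0]]
    - [0,[0,0,-4],[0,0,0]]
    - [0.3,[0,0,-8],[0,0,0]]
    - [0.3,[0,0,-8],[0,0,0]]
    - [0.3,[0,0,-8],[0,0,0]]
    - [0.3,[0,0,-8],[0,0,0]]

```text
time: 24.05
ee_pos: [635.6, 19.7, 173.0]
tool_rot: [0.001, 0.715, -0.699, -0.001]
contact_force: [0.1, 0.8, -0.2]
finger_gap: 0.651
finger_force: 0.0
```

Run:
```python
from h import *
im=snap('top','t7.png'); print(rimfit(im,'top',(635,20),86,86,86),'62',rimfit(im,'top',(470,-272),62,62,14))
for o in covers(im):
    if o[1]<650 and 400>o[2]>-400: print(o)
plan((470,-272,100,None))
w=snap('wrist','w7.png'); print(rimfit(w,'wrist',(636,20),86,86,86),rimfit(w,'wrist',(636,20),94,94,80))
```

```text
(array([634.2,  20. ]), np.float64(-68.3)) 62 (array([ 470., -272.]), np.float64(-90.4))
(array([315., 143.]), 625, 6, 162, np.int32(252))
(array([437., 157.]), 615, -315, 72, np.int32(604))
(array([224., 222.]), 430, 213, 274, np.int32(151))
(array([451., 225.]), 447, -347, 199, np.int32(208))
(array([420., 211.]), 479, -272, 53, np.int32(207))
(array([327., 224.]), 432, -35, 115, np.int32(1203))
(array([193., 231.]), 407, 288, 120, np.int32(431))
(array([304., 373.]), 154, -11, 265, np.int32(534))
(array([179., 365.]), 82, 308, 142, np.int32(463))
t 24.1 now [635.2  19.7 172.3] yaw -1.547 q1,q6 -0.07 -1.67 gap 0.65 ff 0.0 F [ 0.1 -0.4  0. ]
(470, -272, 100, None) shift [28.78 17.18  7.28] turn [0.003 0.    0.   ] q6 -2.12 dyaw 0
(array([636.1,  17.9]), np.float64(-272.7)) (array([638.4,  23. ]), np.float64(-147.0))
```

View pics/w7.png

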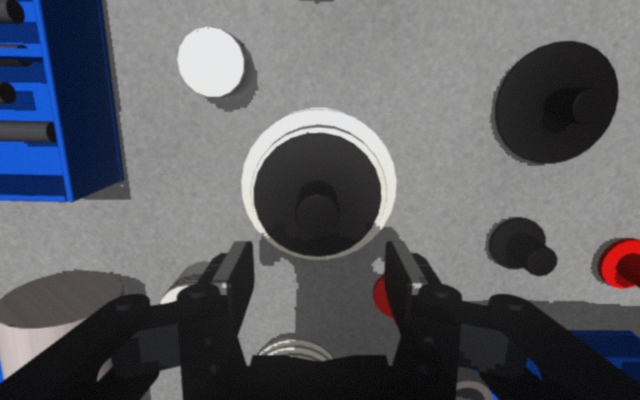

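The cover sits centred and level on the large barrel. Next is cover_62.

>>> move_arm:
  steps:
    - [0.3,[4,2.4,0],[0,0,0]]
    - [0.3,[8,4.8,0],[0,0,0]]
    - [0.3,[12,7.2,0],[0,0,0]]
    - [0.3,[16,9.6,0],[0,0,0]]
    - [0.3,[20,12,0],[0,0,0]]
    - [0.3,[24,14.4,1],[0,0,0]]
    - [0.3,[28.8,17.2,5],[0,0,0]]
    - [0.3,[28.8,17.2,7.2],[0,0,0]]

```text
time: 24.95
ee_pos: [469.3, -275.8, 101.7]
tool_rot: [0.001, 0.714, -0.7, 0.001]
contact_force: [0.1, -0.2, -0.6]
finger_gap: 0.652
finger_force: 0.0
```

>>> move_arm:
  steps:
    - [0.3,[0,0,2],[0,0,0]]
    - [0.3,[0,0,2],[0,0,0]]
    - [0.3,[0,0,2],[0,0,0]]
    - [0.3,[0,0,2],[0,0,0]]

```text
time: 25.35
ee_pos: [471.8, -272.4, 83.6]
tool_rot: [-0.0, 0.716, -0.698, 0.001]
contact_force: [0.4, -0.5, 0.0]
finger_gap: 0.65
finger_force: 0.0
```

Run:
```python
from h import *
plan((470,-272,22,None)); w=snap('wrist','w8.png'); print(rimfit(w,'wrist',(472,-274),62,62,14))
```

```text
t 25.4 now [ 471.8 -272.4   83.6] yaw -1.547 q1,q6 -0.65 -2.24 gap 0.65 ff 0.0 F [ 0.4 -0.5  0. ]
(470, -272, 22, None) shift [-0.05  0.19  6.16] turn [-0.002 -0.001  0.   ] q6 -2.12 dyaw 0
(array([ 473. , -275.7]), np.float64(-166.9))
```

>>> move_arm:
  steps:
    - [0.3,[0,0.1,3],[0,0,0]]
    - [0.3,[0,0.1,5],[0,0,0]]
    - [0.3,[0,0.1,6.2],[0,0,0]]
    - [0.3,[0,0.1,6.2],[0,0,0]]
    - [-1,[0,0.1,6.2],[0,0,0]]
    - [-1,[0,0.1,6.2],[0,0,0]]
    - [-1,[0,0.1,6.2],[0,0,0]]
    - [-1,[0,0.1,6.2],[0,0,0]]

```text
time: 26.2
ee_pos: [471.3, -273.3, 22.4]
tool_rot: [-0.0, 0.715, -0.699, 0.002]
contact_force: [0.1, 0.0, 5.1]
finger_gap: 0.285
finger_force: 59.2
```

>>> move_arm:
  steps:
    - [-1,[0,0,0],[0,0,0]]
    - [-1,[0,0,0],[0,0,0]]
    - [-1,[0,0,0],[0,0,0]]

```text
time: 26.5
ee_pos: [471.3, -273.3, 22.4]
tool_rot: [-0.0, 0.715, -0.699, 0.002]
contact_force: [0.5, 0.8, 5.7]
finger_gap: 0.286
finger_force: 59.2
```

>>> move_arm:
  steps:
    - [-1,[0,0,-4],[0,0,0]]
    - [-1,[0,0,-8],[0,0,0]]
    - [-1,[0,0,-12],[0,0,0]]
    - [-1,[0,0,-14],[0,0,0]]
    - [-1,[0,0,-14],[0,0,0]]
    - [-1,[0,0,-14],[0,0,0]]

```text
time: 27.1
ee_pos: [469.7, -272.3, 159.8]
tool_rot: [0.0, 0.715, -0.699, -0.0]
contact_force: [-0.5, 0.2, -1.0]
finger_gap: 0.282
finger_force: 59.0
```

Run:
```python
from h import *
plan((653.7,229.7,160,None))
```

```text
t 27.1 now [ 469.7 -272.3  159.8] yaw -1.547 q1,q6 -0.65 -2.24 gap 0.28 ff 59.0 F [-0.5  0.2 -1. ]
(653.7, 229.7, 160, None) shift [-4.975e+01 -1.957e+01 -2.000e-02] turn [0. 0. 0.] q6 -1.26 dyaw 0
```

>>> move_arm:
  steps:
    - [-1,[-4,-1.5,-1],[0,0,0]]
    - [-1,[-8,-3,-1],[0,0,0]]
    - [-1,[-12,-4.5,-1],[0,0,0]]
    - [-1,[-16,-6,-1],[0,0,0]]
    - [-1,[-20,-7.5,-1],[0,0,0]]
    - [-1,[-24,-9,-1],[0,0,0]]
    - [-1,[-28,-10.5,-1],[0,0,0]]
    - [-1,[-32,-12,-1],[0,0,0]]

```text
time: 27.9
ee_pos: [580.9, 52.1, 166.8]
tool_rot: [0.002, 0.715, -0.699, -0.002]
contact_force: [0.1, -0.4, -0.2]
finger_gap: 0.285
finger_force: 59.1
```

>>> move_arm:
  steps:
    - [-1,[-4,-1.7,0],[0,0,0]]
    - [-1,[-8,-3.4,0],[0,0,0]]
    - [-1,[-12,-5.1,0],[0,0,0]]
    - [-1,[-16,-6.8,0],[0,0,0]]
    - [-1,[-17.6,-7.7,0],[0,0,0]]
    - [-1,[-17.6,-7.7,0],[0,0,0]]
    - [-1,[-17.6,-7.7,3],[0,0,0]]
    - [-1,[-17.6,-7.7,3],[0,0,0]]

```text
time: 28.7
ee_pos: [651.0, 226.3, 132.8]
tool_rot: [0.006, 0.715, -0.699, -0.003]
contact_force: [-1.4, -0.2, -2.1]
finger_gap: 0.282
finger_force: 59.1
```

>>> move_arm:
  steps:
    - [-1,[0,0,1],[0,0,0]]
    - [-1,[0,0,1],[0,0,0]]
    - [-1,[0,0,1],[0,0,0]]
    - [-1,[0,0,1],[0,0,0]]

```text
time: 29.1
ee_pos: [655.9, 227.9, 131.8]
tool_rot: [-0.001, 0.715, -0.699, 0.001]
contact_force: [0.0, -0.1, -1.3]
finger_gap: 0.282
finger_force: 59.1
```

Run:
```python
from h import *
plan((655,228.4,94.4,None))
```

```text
t 29.1 now [655.9 227.9 131.8] yaw -1.548 q1,q6 0.24 -1.36 gap 0.28 ff 59.1 F [ 0.  -0.1 -1.3]
(655, 228.4, 94.4, None) shift [-0.05  0.09  3.74] turn [-0.002  0.    -0.   ] q6 -1.26 dyaw 0
```

>>> move_arm:
  steps:
    - [-1,[0,0.1,1],[0,0,0]]
    - [-1,[0,0.1,1.8],[0,0,0]]
    - [-1,[0,0.1,2.4],[0,0,0]]
    - [-1,[0,0.1,2.9],[0,0,0]]
    - [-1,[0,0.1,3.4],[0,0,0]]
    - [-1,[0,0.1,3.7],[0,0,0]]
    - [-1,[0,0.1,3.7],[0,0,0]]
    - [-1,[0,0.1,3.7],[0,0,0]]

```text
time: 29.9
ee_pos: [654.0, 228.2, 94.4]
tool_rot: [-0.0, 0.715, -0.699, 0.0]
contact_force: [-2.6, -0.3, 5.1]
finger_gap: 0.282
finger_force: 59.5
```

>>> move_arm:
  steps:
    - [-1,[0,0,0],[0,0,0]]
    - [-1,[0,0,0],[0,0,0]]

```text
time: 30.1
ee_pos: [654.0, 228.2, 94.4]
tool_rot: [-0.0, 0.715, -0.699, 0.0]
contact_force: [-3.5, -0.3, 5.6]
finger_gap: 0.282
finger_force: 59.5
```

>>> move_arm:
  steps:
    - [0,[0,0,0],[0,0,0]]
    - [0,[0,0,0],[0,0,0]]
    - [0,[0,0,0],[0,0,0]]
    - [0,[0,0,-4],[0,0,0]]
    - [0.3,[0,0,-8],[0,0,0]]
    - [0.3,[0,0,-8],[0,0,0]]
    - [0.3,[0,0,-8],[0,0,0]]
    - [0.3,[0,0,-8],[0,0,0]]

```text
time: 30.9
ee_pos: [653.8, 228.0, 171.9]
tool_rot: [0.001, 0.715, -0.699, -0.0]
contact_force: [0.6, -0.5, -1.0]
finger_gap: 0.653
finger_force: 0.0
```

Run:
```python
from h import *
im=snap('top','t9.png'); print('74',rimfit(im,'top',(615,-315),74,74,14),'98',rimfit(im,'top',(438,-42),98,98,14),'50',rimfit(im,'top',(449,81),50,50,14))
plan((614.8,-314.8,160,None))
w=snap('wrist','w9.png'); print(rimfit(w,'wrist',(656,227),62,62,86))
```

```text
74 (array([ 614.9, -314.8]), np.float64(-91.8)) 98 (array([438.5, -42.4]), np.float64(-103.9)) 50 (array([448.9,  80.8]), np.float64(-114.0))
t 30.9 now [653.4 227.9 171.2] yaw -1.547 q1,q6 0.24 -1.36 gap 0.65 ff 0.0 F [-0.7 -0.8  0.4]
(614.8, -314.8, 160, None) shift [54.17  5.13  1.17] turn [ 0.003 -0.001 -0.   ] q6 -2.07 dyaw 0
(array([654.2, 226.4]), np.float64(-268.6))
```

View pics/w9.png

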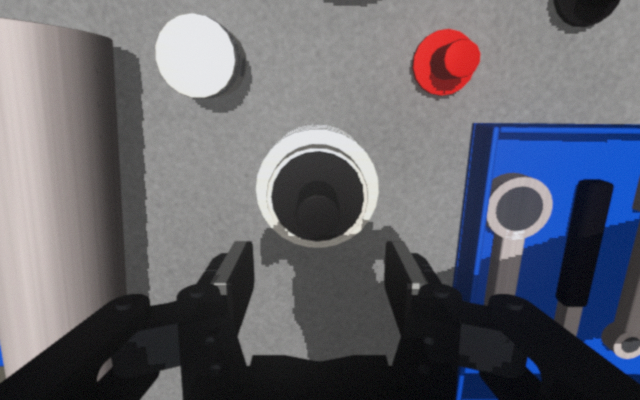

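Cover_62 is centred on the small barrel's rim. Next is cover_74.

>>> move_arm:
  steps:
    - [0.3,[4.5,0.5,0],[0,0,0]]
    - [0.3,[9,1,0],[0,0,0]]
    - [0.3,[13.5,1.5,0],[0,0,0]]
    - [0.3,[18,2,0],[0,0,0]]
    - [0.3,[22.5,2.5,0],[0,0,0]]
    - [0.3,[27,3,0],[0,0,0]]
    - [0.3,[31.5,3.5,0],[0,0,0]]
    - [0.3,[36,4,0],[0,0,0]]

```text
time: 31.8
ee_pos: [621.4, -134.2, 171.5]
tool_rot: [0.001, 0.715, -0.699, -0.001]
contact_force: [0.6, -0.1, -0.5]
finger_gap: 0.651
finger_force: 0.0
```

>>> move_arm:
  steps:
    - [0.3,[4.5,0.3,0],[0,0,0]]
    - [0.3,[9,0.6,0],[0,0,0]]
    - [0.3,[13.5,0.9,0],[0,0,0]]
    - [0.3,[18.2,1.2,0],[0,0,0]]
    - [0.3,[18.2,1.2,4],[0,0,0]]
    - [0.3,[18.2,1.2,8],[0,0,0]]
    - [0.3,[18.2,1.2,8],[0,0,0]]
    - [0.3,[18.2,1.2,8],[0,0,0]]

```text
time: 32.6
ee_pos: [613.2, -313.7, 90.8]
tool_rot: [0.001, 0.715, -0.699, -0.003]
contact_force: [0.1, 0.9, 0.7]
finger_gap: 0.646
finger_force: 0.0
```

Run:
```python
from h import *
w=snap('wrist','w10.png'); print(rimfit(w,'wrist',(617,-317),74,74,14)); plan((614.8,-314.8,22,None));
```

```text
(array([ 620.8, -318.7]), np.float64(-161.2))
t 32.6 now [ 615.1 -314.7   94. ] yaw -1.547 q1,q6 -0.57 -2.16 gap 0.65 ff 0.0 F [-0.2 -0.3  0.3]
(614.8, -314.8, 22, None) shift [0.01 0.03 7.2 ] turn [-0. -0.  0.] q6 -2.07 dyaw 0
```

>>> move_arm:
  steps:
    - [0.3,[0,0,3],[0,0,0]]
    - [0.3,[0,0,6],[0,0,0]]
    - [0.3,[0,0,7.2],[0,0,0]]
    - [0.3,[0,0,7.2],[0,0,0]]
    - [-1,[0,0,7.2],[0,0,0]]
    - [-1,[0,0,7.2],[0,0,0]]
    - [-1,[0,0,7.2],[0,0,0]]
    - [-1,[0,0,7.2],[0,0,0]]

```text
time: 33.45
ee_pos: [616.9, -316.1, 24.7]
tool_rot: [-0.001, 0.715, -0.699, 0.003]
contact_force: [0.1, -0.3, 6.2]
finger_gap: 0.283
finger_force: 59.6
```

>>> move_arm:
  steps:
    - [-1,[0,0,0],[0,0,0]]
    - [-1,[0,0,0],[0,0,0]]
    - [-1,[0,0,0],[0,0,0]]

```text
time: 33.75
ee_pos: [616.9, -316.1, 24.7]
tool_rot: [-0.001, 0.715, -0.699, 0.003]
contact_force: [0.1, 0.1, 5.3]
finger_gap: 0.282
finger_force: 59.6
```

>>> move_arm:
  steps:
    - [-1,[0,0,-4],[0,0,0]]
    - [-1,[0,0,-8],[0,0,0]]
    - [-1,[0,0,-12],[0,0,0]]
    - [-1,[0,0,-12],[0,0,0]]
    - [-1,[0,0,-12],[0,0,0]]
    - [-1,[0,0,-12],[0,0,0]]

```text
time: 34.35
ee_pos: [614.1, -314.5, 139.6]
tool_rot: [0.0, 0.715, -0.699, -0.001]
contact_force: [-0.5, -0.0, -2.3]
finger_gap: 0.285
finger_force: 59.2
```

Run:
```python
from h import *
plan((642.7,-185.6,140,None))
```

```text
t 34.4 now [ 614.1 -314.5  139.6] yaw -1.547 q1,q6 -0.57 -2.16 gap 0.28 ff 59.2 F [-0.5 -0.  -2.3]
(642.7, -185.6, 140, None) shift [-12.82  -3.16  -0.03] turn [0.002 0.002 0.   ] q6 -1.88 dyaw 0
```

>>> move_arm:
  steps:
    - [-1,[-4,-1,0],[0,0,0]]
    - [-1,[-8,-2,0],[0,0,0]]
    - [-1,[-12,-3,0],[0,0,0]]
    - [-1,[-12.7,-3.4,0],[0,0,0]]
    - [-1,[-12.7,-3.4,0],[0,0,0]]
    - [-1,[-12.7,-3.4,0.5],[0,0,0]]
    - [-1,[-12.7,-3.4,0.5],[0,0,0]]
    - [-1,[-12.7,-3.4,0.5],[0,0,0]]

```text
time: 35.15
ee_pos: [645.1, -188.5, 135.3]
tool_rot: [0.0, 0.715, -0.7, -0.001]
contact_force: [-1.1, -0.3, -1.1]
finger_gap: 0.283
finger_force: 59.2
```

Run:
```python
from h import *
plan((644.7,-186.9,96.7,None))
```

```text
t 35.1 now [ 645.1 -188.5  135.3] yaw -1.549 q1,q6 -0.38 -1.98 gap 0.28 ff 59.2 F [-1.1 -0.3 -1.1]
(644.7, -186.9, 96.7, None) shift [-0.16  0.03  3.86] turn [0.002 0.    0.   ] q6 -1.87 dyaw 0
```

>>> move_arm:
  steps:
    - [-1,[-0.1,0,1],[0,0,0]]
    - [-1,[-0.1,0,1.8],[0,0,0]]
    - [-1,[-0.1,0,2.4],[0,0,0]]
    - [-1,[-0.1,0,2.9],[0,0,0]]
    - [-1,[-0.1,0,3.4],[0,0,0]]
    - [-1,[-0.1,0,3.8],[0,0,0]]
    - [-1,[-0.1,0,3.8],[0,0,0]]
    - [-1,[-0.1,0,3.8],[0,0,0]]

```text
time: 35.95
ee_pos: [645.9, -186.1, 98.4]
tool_rot: [-0.0, 0.715, -0.699, 0.0]
contact_force: [0.1, 0.2, -0.4]
finger_gap: 0.279
finger_force: 59.2
```

>>> move_arm:
  steps:
    - [-1,[0,0,0.1],[0,0,0]]
    - [-1,[0,0,0.1],[0,0,0]]

```text
time: 36.15
ee_pos: [646.1, -186.2, 97.6]
tool_rot: [-0.0, 0.715, -0.699, 0.0]
contact_force: [0.6, 0.2, -1.5]
finger_gap: 0.284
finger_force: 59.2
```

>>> move_arm:
  steps:
    - [-1,[0,0,0.1],[0,0,0]]
    - [-1,[0,0,0.15],[0,0,0]]
    - [-1,[0,0,0.15],[0,0,0]]
    - [-1,[0,0,0.15],[0,0,0]]

```text
time: 36.55
ee_pos: [646.1, -186.2, 96.7]
tool_rot: [-0.0, 0.715, -0.699, 0.0]
contact_force: [-0.4, 1.3, 4.0]
finger_gap: 0.281
finger_force: 59.8
```

>>> move_arm:
  steps:
    - [0,[0,0,0],[0,0,0]]
    - [0,[0,0,0],[0,0,0]]
    - [0,[0,0,0],[0,0,0]]
    - [0,[0,0,-4],[0,0,0]]
    - [0.3,[0,0,-8],[0,0,0]]
    - [0.3,[0,0,-8],[0,0,0]]
    - [0.3,[0,0,-8],[0,0,0]]
    - [0.3,[0,0,-8],[0,0,0]]

```text
time: 37.35
ee_pos: [645.4, -186.0, 174.5]
tool_rot: [0.0, 0.715, -0.699, -0.001]
contact_force: [0.2, -0.2, -0.1]
finger_gap: 0.647
finger_force: 0.0
```

Run:
```python
from h import *
im=snap('top','t11.png'); print('98',rimfit(im,'top',(438,-42),98,98,14),'50',rimfit(im,'top',(449,81),50,50,14))
print(rimfit(im,'top',(654,230),62,62,86,win=6),rimfit(im,'top',(635,20),86,86,86,win=6))
plan((438.5,-42.4,160,None))
w=snap('wrist','w11.png'); print(rimfit(w,'wrist',(645,-187),74,74,86))
```

```text
98 (array([438.7, -42.5]), np.float64(-10.3)) 50 (array([449.7,  80.5]), np.float64(-80.6))
(array([652. , 227.2]), np.float64(-188.4)) (array([634. ,  19.2]), np.float64(-165.6))
t 37.4 now [ 645.1 -185.9  173.8] yaw -1.547 q1,q6 -0.38 -1.97 gap 0.65 ff 0.0 F [-0.7  0.3 -0.4]
(438.5, -42.4, 160, None) shift [-14.83  20.31   1.46] turn [0.003 0.001 0.   ] q6 -1.69 dyaw 0
(array([ 646.3, -188.4]), np.float64(-273.0))
```

View pics/w11.png

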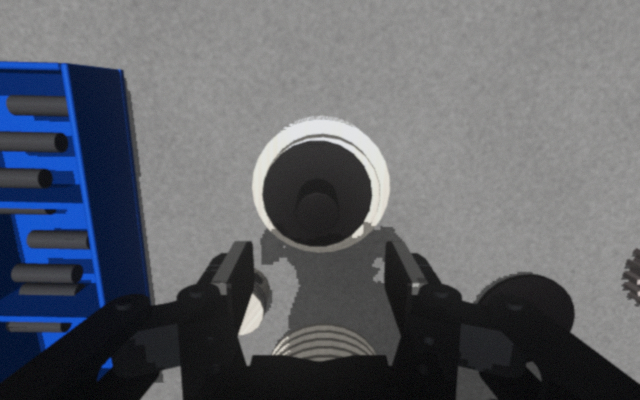

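Cover_74 is centred on the medium barrel. Next I'll put cover_98 in the carton.

>>> move_arm:
  steps:
    - [0.3,[-2.5,3.5,0],[0,0,0]]
    - [0.3,[-5,7,0],[0,0,0]]
    - [0.3,[-7.5,10.5,0],[0,0,0]]
    - [0.3,[-10,14,0],[0,0,0]]
    - [0.3,[-12.5,17.5,2],[0,0,0]]
    - [0.3,[-14.8,20.3,6],[0,0,0]]
    - [0.3,[-14.8,20.3,9],[0,0,0]]
    - [0.3,[-14.8,20.3,9],[0,0,0]]

```text
time: 38.25
ee_pos: [432.9, -40.8, 79.1]
tool_rot: [0.003, 0.716, -0.698, -0.006]
contact_force: [-0.7, 0.1, -0.2]
finger_gap: 0.65
finger_force: 0.0
```

>>> move_arm:
  steps:
    - [0.3,[0,0,0],[0,0,0]]
    - [0.3,[0,0,0],[0,0,0]]
    - [0.3,[0,0,0],[0,0,0]]

```text
time: 38.55
ee_pos: [441.9, -43.9, 88.3]
tool_rot: [-0.001, 0.715, -0.699, 0.002]
contact_force: [1.3, -1.0, -0.9]
finger_gap: 0.648
finger_force: 0.0
```

Run:
```python
from h import *
w=snap('wrist','w12.png'); print(rimfit(w,'wrist',(441,-45),98,98,14)); plan((438.5,-42.4,22,None));
```

```text
(array([440.9, -44.9]), np.float64(-162.8))
t 38.6 now [441.7 -43.8  88.1] yaw -1.548 q1,q6 -0.25 -1.84 gap 0.65 ff 0.0 F [ 1.  -0.6 -0.5]
(438.5, -42.4, 22, None) shift [-0.16  0.34  6.6 ] turn [-0.004 -0.001  0.   ] q6 -1.69 dyaw 0
```

Unmoved. I'll grip and lift it.

>>> move_arm:
  steps:
    - [0.3,[0,0.1,3],[0,0,0]]
    - [0.3,[0,0.1,5.5],[0,0,0]]
    - [0.3,[0,0.1,6.6],[0,0,0]]
    - [0.3,[0,0.1,6.6],[0,0,0]]
    - [-1,[0,0.1,6.6],[0,0,0]]
    - [-1,[0,0.1,6.6],[0,0,0]]
    - [-1,[0,0.1,6.6],[0,0,0]]
    - [-1,[0,0.1,6.6],[0,0,0]]

```text
time: 39.4
ee_pos: [440.3, -43.5, 21.8]
tool_rot: [-0.001, 0.715, -0.699, 0.002]
contact_force: [0.7, 1.2, 6.2]
finger_gap: 0.284
finger_force: 59.5
```

>>> move_arm:
  steps:
    - [-1,[0,0,0],[0,0,0]]
    - [-1,[0,0,0],[0,0,0]]
    - [-1,[0,0,-4],[0,0,0]]
    - [-1,[0,0,-8],[0,0,0]]
    - [-1,[0,0,-12],[0,0,0]]
    - [-1,[0,0,-12],[0,0,0]]
    - [-1,[0,0,-12],[0,0,0]]
    - [-1,[0,0,-12],[0,0,0]]

```text
time: 40.2
ee_pos: [437.3, -42.7, 138.2]
tool_rot: [0.001, 0.715, -0.699, -0.001]
contact_force: [-0.2, 1.0, -0.6]
finger_gap: 0.283
finger_force: 59.5
```

Run:
```python
from h import *
plan((406,-407,140,None))
```

```text
t 40.2 now [437.3 -42.7 138.2] yaw -1.547 q1,q6 -0.25 -1.84 gap 0.28 ff 59.5 F [-0.2  1.  -0.6]
(406, -407, 140, None) shift [36.35  3.99 -0.2 ] turn [0.003 0.001 0.   ] q6 -2.38 dyaw 0
```

>>> move_arm:
  steps:
    - [-1,[5,0.5,0],[0,0,0]]
    - [-1,[10,1,0],[0,0,0]]
    - [-1,[15,1.5,0],[0,0,0]]
    - [-1,[20,2,0],[0,0,0]]
    - [-1,[25,2.5,0],[0,0,0]]
    - [-1,[30,3,0],[0,0,0]]
    - [-1,[34,4,0],[0,0,0]]
    - [-1,[36.3,4,0],[0,0,0]]

```text
time: 41.0
ee_pos: [404.3, -409.0, 136.5]
tool_rot: [0.0, 0.714, -0.7, -0.002]
contact_force: [0.1, 0.4, -0.6]
finger_gap: 0.285
finger_force: 59.5
```

>>> move_arm:
  steps:
    - [-1,[0,0,0],[0,0,0]]
    - [-1,[0,0,0],[0,0,0]]
    - [-1,[0,0,2],[0,0,0]]
    - [-1,[0,0,4],[0,0,0]]
    - [-1,[0,0,5],[0,0,0]]
    - [-1,[0,0,5],[0,0,0]]
    - [-1,[0,0,5],[0,0,0]]

```text
time: 41.7
ee_pos: [407.1, -406.0, 89.8]
tool_rot: [-0.0, 0.716, -0.698, -0.0]
contact_force: [0.4, -1.3, -1.0]
finger_gap: 0.284
finger_force: 59.5
```

Run:
```python
from h import *
plan((406,-407,26.5,None))
```

```text
t 41.7 now [ 407.1 -406.    89.8] yaw -1.546 q1,q6 -0.9 -2.5 gap 0.28 ff 59.5 F [ 0.4 -1.3 -1. ]
(406, -407, 26.5, None) shift [0.1  0.11 6.33] turn [0.    0.001 0.   ] q6 -2.38 dyaw 0
```

>>> move_arm:
  steps:
    - [-1,[0.1,0.1,3],[0,0,0]]
    - [-1,[0.1,0.1,5],[0,0,0]]
    - [-1,[0.1,0.1,5.8],[0,0,0]]
    - [-1,[0.1,0.1,6.3],[0,0,0]]
    - [-1,[0.1,0.1,6.3],[0,0,0]]
    - [-1,[0.1,0.1,6.3],[0,0,0]]
    - [-1,[0.1,0.1,6.3],[0,0,0]]

```text
time: 42.4
ee_pos: [406.7, -408.8, 28.3]
tool_rot: [0.0, 0.715, -0.699, 0.001]
contact_force: [-0.5, 0.1, -0.5]
finger_gap: 0.282
finger_force: 59.4
```

>>> move_arm:
  steps:
    - [-0.1,[0,0,0],[0,0,0]]
    - [-0.1,[0,0,0],[0,0,0]]
    - [-0.1,[0,0,0],[0,0,0]]
    - [-0.1,[0,0,-5],[0,0,0]]
    - [-0.1,[0,0,-10],[0,0,0]]
    - [0.3,[0,0,-14],[0,0,0]]
    - [0.3,[0,0,-14],[0,0,0]]
    - [0.3,[0,0,-14],[0,0,0]]

```text
time: 43.2
ee_pos: [406.8, -408.8, 168.9]
tool_rot: [0.0, 0.715, -0.699, 0.002]
contact_force: [0.4, 0.3, -0.1]
finger_gap: 0.65
finger_force: 0.0
```

Run:
```python
from h import *
im=snap('top','t13.png'); print('50',rimfit(im,'top',(449,81),50,50,14),'98 in box',rimfit(im,'top',(406,-407),98,98,18))
for o in covers(im):
    if o[1]<650 and 400>o[2]>-400: print(o)
plan((448.9,80.8,160,None))
```

```text
50 (array([449. ,  80.8]), np.float64(-113.9)) 98 in box (array([ 405.4, -406.5]), np.float64(-42.8))
(array([451., 225.]), 440, -347, 179, np.int32(164))
(array([278., 218.]), 449, 81, 48, np.int32(295))
(array([192., 231.]), 407, 288, 120, np.int32(419))
(array([263., 354.]), 81, 113, 197, np.int32(360))
t 43.2 now [ 406.  -407.8  166.7] yaw -1.547 q1,q6 -0.9 -2.5 gap 0.65 ff 0.0 F [ 0.6 -0.2 -1.1]
(448.9, 80.8, 160, None) shift [-48.75  -5.43   0.66] turn [-0. -0.  0.] q6 -1.42 dyaw 0
```

>>> move_arm:
  steps:
    - [0.3,[-4.5,-0.5,0],[0,0,0]]
    - [0.3,[-9,-1,0],[0,0,0]]
    - [0.3,[-13.5,-1.5,0],[0,0,0]]
    - [0.3,[-18,-2,0],[0,0,0]]
    - [0.3,[-22.5,-2.5,0],[0,0,0]]
    - [0.3,[-27,-3,0],[0,0,0]]
    - [0.3,[-31.5,-3.5,0],[0,0,0]]
    - [0.3,[-36,-4,0],[0,0,0]]

```text
time: 44.05
ee_pos: [435.9, -44.9, 164.2]
tool_rot: [0.001, 0.715, -0.699, -0.002]
contact_force: [0.9, 0.2, -0.7]
finger_gap: 0.651
finger_force: 0.0
```

>>> move_arm:
  steps:
    - [0.3,[-4.5,-0.5,0],[0,0,0]]
    - [0.3,[-9,-1,0],[0,0,0]]
    - [0.3,[-12.7,-1.4,2],[0,0,0]]
    - [0.3,[-12.7,-1.4,5],[0,0,0]]
    - [0.3,[-12.7,-1.4,8],[0,0,0]]
    - [0.3,[-12.7,-1.4,8],[0,0,0]]
    - [0.3,[-12.7,-1.4,8],[0,0,0]]
    - [0.3,[-12.7,-1.4,8],[0,0,0]]

```text
time: 44.85
ee_pos: [449.2, 80.0, 87.8]
tool_rot: [-0.0, 0.715, -0.699, 0.0]
contact_force: [0.2, -0.1, 0.4]
finger_gap: 0.65
finger_force: 0.0
```

Run:
```python
from h import *
w=snap('wrist','w14.png'); print(rimfit(w,'wrist',(451,78),50,50,14)); plan((448.9,80.8,22,None));
```

```text
(array([452.5,  78.7]), np.float64(-149.8))
t 44.9 now [449.8  80.   88.4] yaw -1.548 q1,q6 0.03 -1.56 gap 0.65 ff 0.0 F [-0.1 -0.1  0.7]
(448.9, 80.8, 22, None) shift [-0.08  0.1   6.64] turn [-0.003  0.    -0.   ] q6 -1.42 dyaw 0
```

>>> move_arm:
  steps:
    - [0.3,[0,0,3],[0,0,0]]
    - [0.3,[0,0,5.5],[0,0,0]]
    - [0.3,[0,0,6.6],[0,0,0]]
    - [0.3,[0,0,6.6],[0,0,0]]
    - [-1,[0,0,6.6],[0,0,0]]
    - [-1,[0,0,6.6],[0,0,0]]
    - [-1,[0,0,6.6],[0,0,0]]
    - [-1,[0,0,6.6],[0,0,0]]

```text
time: 45.7
ee_pos: [450.5, 80.3, 22.9]
tool_rot: [-0.001, 0.715, -0.699, 0.001]
contact_force: [0.5, -0.6, 6.6]
finger_gap: 0.286
finger_force: 59.0
```

>>> move_arm:
  steps:
    - [-1,[0,0,0],[0,0,0]]
    - [-1,[0,0,0],[0,0,0]]
    - [-1,[0,0,-4],[0,0,0]]
    - [-1,[0,0,-8],[0,0,0]]
    - [-1,[0,0,-12],[0,0,0]]
    - [-1,[0,0,-12],[0,0,0]]
    - [-1,[0,0,-12],[0,0,0]]
    - [-1,[0,0,-12],[0,0,0]]

```text
time: 46.5
ee_pos: [447.7, 80.3, 139.5]
tool_rot: [0.001, 0.715, -0.699, -0.001]
contact_force: [-0.1, -0.5, -0.9]
finger_gap: 0.28
finger_force: 59.1
```

Run:
```python
from h import *
plan((500,-407,140,None))
```

```text
t 46.5 now [447.7  80.3 139.5] yaw -1.547 q1,q6 0.03 -1.56 gap 0.28 ff 59.1 F [-0.1 -0.5 -0.9]
(500, -407, 140, None) shift [48.84 -4.09 -0.06] turn [0.002 0.    0.   ] q6 -2.28 dyaw 0
```

>>> move_arm:
  steps:
    - [-1,[4.5,-0.4,0],[0,0,0]]
    - [-1,[9,-0.8,0],[0,0,0]]
    - [-1,[13.5,-1.2,0],[0,0,0]]
    - [-1,[18,-1.6,0],[0,0,0]]
    - [-1,[22.5,-2,0],[0,0,0]]
    - [-1,[27,-2.4,0],[0,0,0]]
    - [-1,[31.5,-2.7,0],[0,0,0]]
    - [-1,[36,-3,0],[0,0,0]]

```text
time: 47.3
ee_pos: [485.6, -279.9, 138.1]
tool_rot: [0.0, 0.715, -0.699, -0.002]
contact_force: [0.2, 0.5, -1.8]
finger_gap: 0.283
finger_force: 59.1
```

>>> move_arm:
  steps:
    - [-1,[4.5,-0.4,0],[0,0,0]]
    - [-1,[9,-0.8,0],[0,0,0]]
    - [-1,[12.8,-1,0],[0,0,0]]
    - [-1,[12.8,-1,0],[0,0,0]]
    - [-1,[12.8,-1,3],[0,0,0]]
    - [-1,[12.8,-1,5],[0,0,0]]
    - [-1,[12.8,-1,5],[0,0,0]]
    - [-1,[12.8,-1,5],[0,0,0]]

```text
time: 48.1
ee_pos: [499.0, -405.0, 89.0]
tool_rot: [-0.0, 0.716, -0.699, -0.002]
contact_force: [-0.5, 0.3, 0.1]
finger_gap: 0.285
finger_force: 59.1
```

Run:
```python
from h import *
plan((500,-407,27.5,None))
```

```text
t 48.1 now [ 499. -405.   89.] yaw -1.547 q1,q6 -0.79 -2.38 gap 0.29 ff 59.1 F [-0.5  0.3  0.1]
(500, -407, 27.5, None) shift [ 0.22 -0.11  6.15] turn [0.003 0.003 0.   ] q6 -2.28 dyaw 0
```

>>> move_arm:
  steps:
    - [-1,[0.1,-0.1,3],[0,0,0]]
    - [-1,[0.1,-0.1,5],[0,0,0]]
    - [-1,[0.1,-0.1,5.8],[0,0,0]]
    - [-1,[0.1,-0.1,6.2],[0,0,0]]
    - [-1,[0.1,-0.1,6.2],[0,0,0]]
    - [-1,[0.1,-0.1,6.2],[0,0,0]]
    - [-1,[0.1,-0.1,6.2],[0,0,0]]

```text
time: 48.8
ee_pos: [501.9, -408.4, 30.5]
tool_rot: [0.0, 0.715, -0.699, 0.001]
contact_force: [0.3, -0.5, -0.4]
finger_gap: 0.285
finger_force: 59.1
```

>>> move_arm:
  steps:
    - [-0.1,[0,0,0],[0,0,0]]
    - [-0.1,[0,0,0],[0,0,0]]
    - [-0.1,[0,0,0],[0,0,0]]
    - [-0.1,[0,0,-5],[0,0,0]]
    - [-0.1,[0,0,-10],[0,0,0]]
    - [-0.1,[0,0,-15],[0,0,0]]
    - [-0.1,[0,0,-20],[0,0,0]]
    - [-0.1,[0,0,-20],[0,0,0]]

```text
time: 49.6
ee_pos: [503.8, -410.4, 239.8]
tool_rot: [0.0, 0.715, -0.699, 0.009]
contact_force: [1.0, -0.5, -0.1]
finger_gap: 0.45
finger_force: 0.0
```

>>> move_arm:
  steps:
    - [0,[0,20,0],[0,0,0]]
    - [0,[0,20,0],[0,0,0]]
    - [0,[0,20,0],[0,0,0]]
    - [0,[0,20,0],[0,0,0]]
    - [0,[0,20,0],[0,0,0]]
    - [0,[0,20,0],[0,0,0]]
    - [0,[0,20,0],[0,0,0]]

```text
time: 50.3
ee_pos: [302.0, -412.6, 229.0]
tool_rot: [-0.0, 0.716, -0.699, 0.001]
contact_force: [0.3, -0.2, -0.2]
finger_gap: 0.5
finger_force: 0.0
```

Run:
```python
from h import *
im=snap('top','t15.png'); s=snap('side','s15.png')
for c,d in (((653.7,229.7),62),((634.8,19.8),86),((642.7,-185.6),74)): print(d,rimfit(im,'top',c,d,d,86,win=6))
a=cv2.resize(im[60:300,110:530],None,fx=1.9,fy=1.9,interpolation=2)[:330]
b=cv2.resize(s[130:270,170:430],None,fx=1.9,fy=1.9,interpolation=2)
a=cv2.resize(im[80:280,110:530],(756,360),interpolation=2); b=cv2.resize(s[130:270,170:430],(420,226),interpolation=2)
o=np.zeros((590,756,3),'uint8'); o[:360]=a; o[362:588,:420]=b; cv2.imwrite('pics/m15.png',o[:,:,::-1])
```

```text
62 (array([652. , 227.2]), np.float64(-181.5))
86 (array([634. ,  19.6]), np.float64(-190.0))
74 (array([ 643.4, -186.2]), np.float64(-187.6))
```

View pics/m15.png

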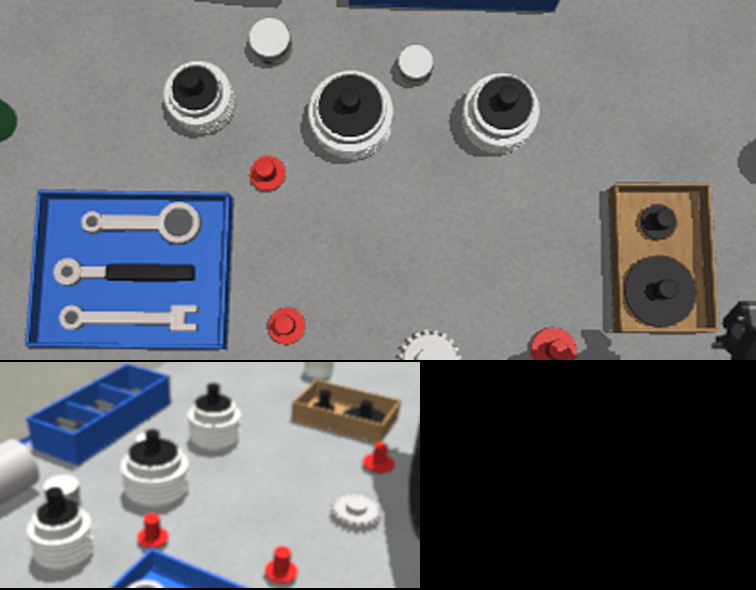

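The final views show all three covers level on their rims, the tools flat in the tray, and covers 50 and 98 in the carton. The pistons have not moved and the gripper is clear, so I'll hand in.

```bash
python3 -c "
from station import job; print(job.close_job())"
```

```text
the job is handed in; nothing more can be done
None
```

Job handed in at about 50 s, with no verdict returned: the three tools lie flat in the tray, covers 62, 86 and 74 sit level on the small, large and medium barrels, covers 50 and 98 are in the carton, and the pistons were not moved.

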